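# Isolate the bench blower and take off its impeller

### The arm

A 6-joint arm with a two-finger parallel gripper is mounted at the origin on the work surface. World frame = base frame: x ahead of the robot, y to its left, z up, the work surface at z = 0. Lengths are in m, angles in rad, forces in N, time in s.
With the tool pointing down it reaches from about 0.375 to 0.975 m from the base axis. Payload 3.8 kg.
Tool frame: the origin (TCP) lies midway between the tips of the shut fingers; the grasp point (between the pads) lies 19 mm behind it; z points along the fingers, y is the line along which they close (so a half turn about z gives the same grasp; the last joint's range is limited). The gripper opens to 85 mm and grips with 20 to 120 N. Pads are 22 mm wide; open, the fingers measure 114 mm over their backs; the gripper's body (76 mm by 85 mm) begins 54 mm behind the grasp point. The pads swing forward as they close: fully open they stand 13 mm farther back than shut.
Start: joints at [1.252, 0.264, 1.604, -0, 1.274, -0.037], TCP at [0.188, 0.648, 0.231] pointing down, gripper open.
Joint ranges: [-2.63, 2.63], [-0.94, 2.18], [0.31, 2.57], [-1.31, 4.45], [0, 2.66], [-2.55, 2.55]. Speed limits (rad/s): [2.57, 2.57, 3.14, 3.14, 3.14, 3.14].

### API

Orientations are given as a rotation vector (axis times angle).
In Python, from workcell import read_state, vision, ticket gives the robot as it stands. The module is installed in compiled form; this text tells all that it offers.
- The arm moves only by the tool jog_arm, never from a script. Its arguments are lists of equal length, an entry for each row: "turn": the turn, a rotation vector about the tool's x, y, z in rad, a list of three; "delta_pos": the shift along the tool's x, y, z in m, a list of three; "gripper": the finger opening in m, from 0 to 0.0854. In form: {"turn": [[rx, ry, rz], ...], "delta_pos": [[dx, dy, dz], ...], "gripper": [gripper, ...]}. A call has 1 to 20 rows; each row shifts and turns the commanded pose from where the row before left it, along the tool's axes as they then stand; what a row does not reach is not made up. A row lasts 1/12 s, in which the tool goes at most 41.7 mm and 7.16 degrees, less where a joint would pass 70% of its speed; a pose out of reach is approached as far as the arm can. A call with a gripper value outside its range is refused whole. The fingers move at their own pace and stop on an object; "grip_force" is the grip in N (left out, the last holds). Time passes only in rows, so rows that do not move let the fingers close. It gives the time, the measured TCP pose, the force, the opening and the grip force at its end, in the units of the state.
- read_state(): the state, without advancing time (a new reading comes with each control period).
- vision.read_camera(name): name is "side" or "top"; returns the picture (384x512x3 uint8, red, green, blue); there is no depth.
- vision.calibration(name): a dict with "vfov" (degrees; the focal length in pixels is half the picture's height over the tangent of half this angle, whatever the lens; pixels are square), "cx", "cy" (the principal point, pixels), "R" (3x3) and "t" (3): a world point X has camera coordinates R X + t. Camera axes: x right, y down, z forward; pixel columns grow to the right and rows downward; lengths in m; the calibration is good to about 2 mm. A picture is of the moment at which its call begins. calibration takes no time and is no camera call.
- ticket.finish_job(): hands the job in; it is judged then, once.
The state is a dict: "time": time; "q": joint angles; "joint_vel": joint speeds; "joint_torque": joint torques, N m; "tool_pos": TCP position; "tcp_rot": TCP orientation; "wrist_force": force on the tool from outside, world axes, zero at the start; "torque": the same for the moment, N m; "width": opening from 0.0 (shut) to 1.0 (fully open); "grip_force": force on a finger pad.
Only numpy, scipy, OpenCV 4.12 (cv2) and the standard library are available. Lean on these libraries where they do the work, as an engineer would, in place of code of your own. Each camera call takes 0.05 s, during which the arm holds its last target. There are 200 camera calls.

### The job

The bench blower has to have its impeller off for cleaning. First isolate it: pull every fuse carrier that is fitted out of the fuse block and put them in the parts tray, then prove the block dead by pushing the tip of the voltage tester well into the test terminal for a second, and stand the tester back in its holder. Then unscrew the spinner nut, which has a left-hand thread and so loosens clockwise seen from above (feel that it gives before you go on), put it in the parts tray, and lift off the impeller and lay it flat, nose up, in the middle of the rubber pad, leaving the other things on the bench where they are.

Things in the scene. Friction and masses are not known exactly. Their poses are not given: they have to be found in the camera images.
- fuse1_mid (a point): middle, half-way up, of fuse carrier 1 (not fitted in every start), black, 90 g: body 76 x 30 x 18 mm, on it a grip ridge 56 x 14 mm, below it two copper blades 24 mm long and 24 mm wide, 44 mm apart. The ridge spans 6 to 36 mm above this point, the body 6 above to 12 below, the blades end 36 below. x along the ridge, z up. It stands by itself on its blades. At the start it is plugged into way 1
- fuse2_mid (a point): middle, half-way up, of fuse carrier 2 (not fitted in every start), black, 90 g: body 76 x 30 x 18 mm, on it a grip ridge 56 x 14 mm, below it two copper blades 24 mm long and 24 mm wide, 44 mm apart. The ridge spans 6 to 36 mm above this point, the body 6 above to 12 below, the blades end 36 below. x along the ridge, z up. It stands by itself on its blades. At the start it is plugged into way 2
- fuse3_mid (a point): middle, half-way up, of fuse carrier 3 (not fitted in every start), black, 90 g: body 76 x 30 x 18 mm, on it a grip ridge 56 x 14 mm, below it two copper blades 24 mm long and 24 mm wide, 44 mm apart. The ridge spans 6 to 36 mm above this point, the body 6 above to 12 below, the blades end 36 below. x along the ridge, z up. It stands by itself on its blades. At the start it is plugged into way 3
- block_top (a point): top centre of the fixed grey fuse block, 145 (x) x 205 (y) x 55 mm. Ways 1, 2, 3 have their middles at x = -25, y = +66, 0, -66 mm, ridges along x; pockets 45 mm deep. A carrier's body sits on the top face, its blades held by sprung contacts: 10 to 15 N straight up over the first 5 mm, then it comes freely
- test_terminal (a point): mouth centre of the test terminal, the round opening 13 mm in diameter and 44 mm deep, straight down, in the top face of the fuse block at x = 47.5 mm, y = 0 from block_top, with a steel ring round it
- pen_tip (a point): the end of the tip of the voltage tester, a pen 140 mm long, 60 g: round-ended tip 7 mm in diameter and 35 mm long, then a square body 19 x 19 mm. z runs from the tip to the blunt end. It stands tip down in its holder
- pen_mid (a point): middle of the voltage tester's length, 70 mm from the tip's end, on its axis; x and y square to the faces of its body, z to the blunt end
- holder_mouth (a point): centre of the mouth of the tester's holder, a grey upright block 46 x 46 x 84 mm on a 70 mm foot, fixed; square bore 23 x 23 mm, square to its x and y axes, with a 2 mm chamfer, 80 mm deep straight down; the tester stands in it with its top 60 mm above the mouth
- fan_shaft (a point): on the vertical shaft of the blower (black frame 170 x 170 x 62 mm on its back, fixed), 90 mm above the bench, level with the top of the impeller's nose, where the nut's underside bears. The shaft is locked. With the nut off, its threaded stub, 21 mm across, stands 110 to 120 mm above the bench
- spinner_mid (a point): middle, half-way up, of the black spinner nut: 46 mm in diameter, 24 mm high, on top a straight wing 50 x 13 mm; 55 mm high in all, 60 g. The wing spans 4 mm below to 27 mm above this point; x along it. It stands flat on its rim. Turned clockwise from above (0.12 N m) it climbs 1 mm per rad and lifts off after about 5 rad; anticlockwise it is against its stop
- spinner_turn (a joint): how far the thread has been turned clockwise (seen from above) from tight, rad: 0 tight, 5 free; it keeps its value when the nut is off
- impeller_mid (a point): middle, half-way up, of the grey impeller: five blades, 142 mm in diameter, 50 mm high, 160 g. Its nose, 44 mm in diameter, stands 22 mm clear above the hub and blades; bore 28 mm right through, z along it, up. It sits on the shaft with 5 mm round its blades, lifts straight up once the nut is off and is clear of the stub 80 mm higher
- pad_mid (a point): centre of the top face of the loose rubber pad, 190 x 190 x 8 mm, 0.6 kg
- tray_in (a point): centre of the inner floor of the loose metal parts tray, outside 270 (x) x 180 (y) x 28 mm, walls and floor 4 mm, 0.7 kg; x and y its own axes
- reel_mid (a point): bystander: solder reel, 64 mm in diameter, 50 mm high, its middle
- boards_mid (a point): bystander: green circuit board panel, 100 x 170 mm, flat, its middle
- flux_mid (a point): bystander: white flux bottle, 52 mm in diameter, 130 mm high, its middle
- cleaner_mid (a point): bystander: round white pot of brass wool, 88 mm in diameter, 60 mm high, its middle
- driver_mid (a point): bystander: screwdriver 190 mm long, lying, its middle
Things that resemble listed ones, but are neither listed nor needed, are in the scene too. Leave any pink or purple look-alike of the part that bears fuse3_mid alone.

How it is judged:
By the outcome, as a careful person would: the job done as asked, in the order asked, and still so for the second after the job is handed in, with the robot touching nothing.
Of fuse1, fuse2, fuse3 only 1 to 3 are there at a start; the rules pass over those that are not, and their reading is None.
At some moment in a run one of tray, pad may be knocked a few centimetres aside while the robot is not near it.
It also fails if it takes over 210 s, if anything falls off the work surface, if the arm or the gripper's body presses on something with over 40 N, if the wrist force passes 120 N, or if a joint passes its speed limit or range.

## Working session

There is one attempt and no reset: what is moved stays moved. The work goes in short steps, Python scripts to look and compute and a tool call to move; the robot and the scene stay as the last step left them, time stands still between calls to the robot, and variables do not carry over. Pictures are saved under pics/ and viewed, at most 14 in all, crops included, and the job is handed in when it is done.

Besides the shell and the picture viewer there is one more tool, called after "Call:" by a JSON object that holds its "fn" and its "kwargs". jog_arm: Moves the arm, as the interface text tells. Its arguments: {"type":"object","properties":{"turn":{"type":"array","items":{"type":"array","items":{"type":"number"}}},"delta_pos":{"type":"array","items":{"type":"array","items":{"type":"number"}}},"gripper":{"type":"array","items":{"type":"number"}},"grip_force":{"type":"number"}},"required":["turn","delta_pos","gripper"]}

```bash
mkdir -p pics; cat > h.py <<'E'
import numpy as np, cv2
from workcell import read_state, vision, ticket
def cal(n):
    c=vision.calibration(n); f=192/np.tan(np.radians(c['vfov'])/2)
    return f,c['cx'],c['cy'],np.array(c['R']),np.array(c['t'])
def ray(n,u,v):
    f,cx,cy,R,t=cal(n); d=R.T@np.array([(u-cx)/f,(v-cy)/f,1]); return -R.T@t,d/np.linalg.norm(d)
def onz(n,u,v,z):
    o,d=ray(n,u,v); return o+d*(z-o[2])/d[2]
def proj(n,X):
    f,cx,cy,R,t=cal(n); p=R@np.array(X)+t; return np.array([cx+f*p[0]/p[2],cy+f*p[1]/p[2]])
def tri(a,b):
    (o1,d1),(o2,d2)=ray('top',*a),ray('side',*b)
    s=np.linalg.lstsq(np.c_[d1,-d2],o2-o1,rcond=None)[0]
    p,q=o1+s[0]*d1,o2+s[1]*d2; return (p+q)/2,np.linalg.norm(p-q)
def shot(n,name,box=None,k=1):
    im=vision.read_camera(n)[:,:,::-1].copy(); cv2.imwrite(f'pics/{name}_raw.png',im)
    if box: im=im[box[1]:box[3],box[0]:box[2]]
    im=cv2.resize(im,None,fx=k,fy=k,interpolation=cv2.INTER_CUBIC); cv2.imwrite(f'pics/{name}.png',im); return im
E
python3 - <<'E'
from h import *
np.set_printoptions(precision=4,suppress=True)
for n in('top','side'):
    shot(n,n+'0',k=1.56); c=cal(n); print(n,c[:3],'pos',-c[3].T@c[4]);print(c[3])
s=read_state();print(s)
E
```

```text
top (np.float64(376.87102179417127), 256.5423830778329, 196.75445574191656) pos [0.3475 0.0071 1.2066]
[[-0.013  -0.9997 -0.019 ]
 [-0.9852  0.0161 -0.1709]
 [ 0.1712  0.0165 -0.9851]]
side (np.float64(445.29069102969305), 253.7242163958676, 190.62764097223393) pos [ 0.1517 -0.6238  0.9092]
[[ 0.8285 -0.56   -0.0033]
 [-0.4113 -0.6044 -0.6823]
 [ 0.3801  0.5666 -0.7311]]
{'time': 0.1, 'q': array([ 1.2521,  0.2647,  1.6052, -0.    ,  1.2737, -0.0369]), 'joint_vel': array([ 0.0007, -0.0027, -0.0019,  0.0006,  0.0006, -0.001 ]), 'joint_torque': array([  0.0009, -51.6707, -36.859 ,   0.0001,   0.0064,   0.    ]), 'tool_pos': array([0.1875, 0.6478, 0.2301]), 'tcp_rot': array([-0.4411, -3.1101,  0.0032]), 'wrist_force': array([0.8224, 0.5435, 0.4816]), 'torque': array([ 0.0158, -0.0201, -0.0068]), 'grip_force': 0.0, 'width': 1.0002768525622245}
```

View pics/top0.png

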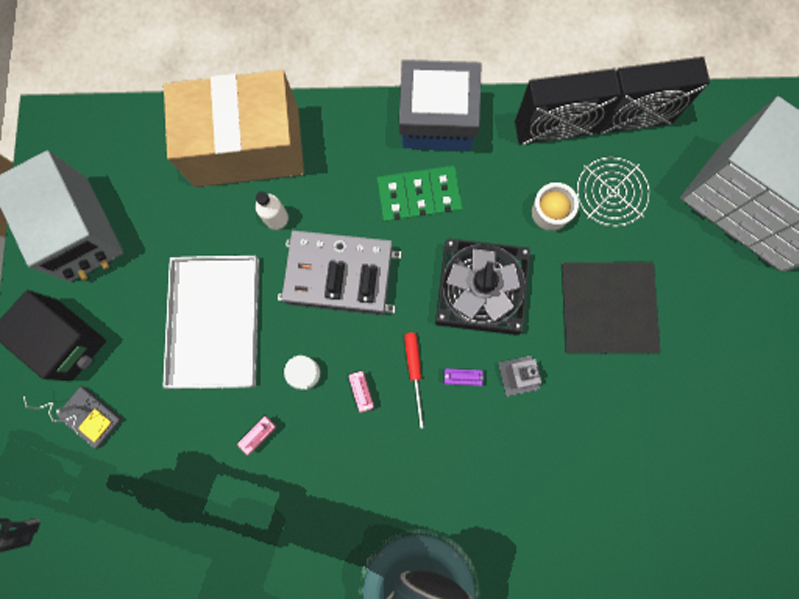

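View pics/side0.png

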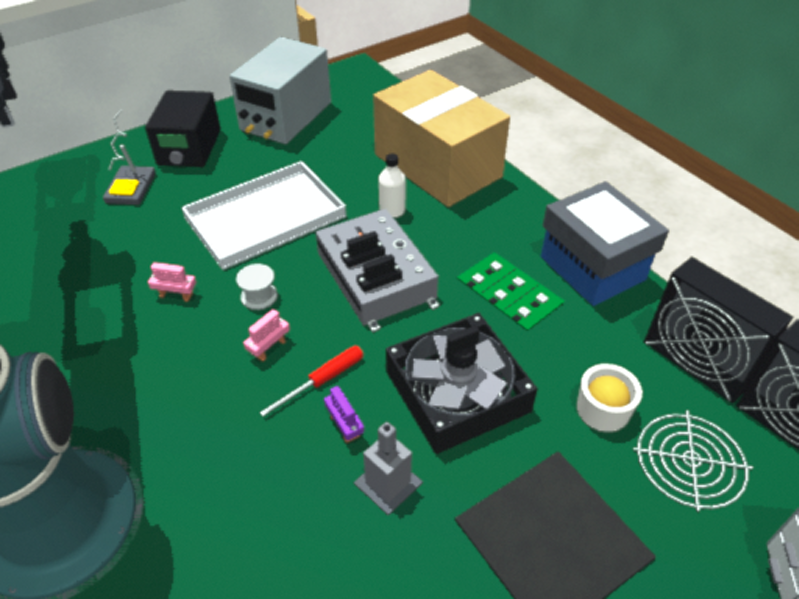

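Top view (display px): the block is at (337,272). Two black carriers are fitted, at (337,280) and (369,284), and the left way at (304,277) is empty. The fan is at (486,285), holder with pen at (522,375), tray at (211,322) and pad at (611,308). Fuse candidates are black (337,280) and (369,284), pink (361,392) and (256,436), and purple (464,377). The black ones plugged into the block fit the description, and I'll confirm that in a crop.

```bash
python3 - <<'E'
import cv2
a=cv2.imread('pics/top0_raw.png')[145:260,175:350]; cv2.imwrite('pics/ct.png',cv2.resize(a,None,fx=4.5,fy=4.5,interpolation=cv2.INTER_CUBIC))
a=cv2.imread('pics/side0_raw.png')[130:330,195:355]; cv2.imwrite('pics/cs.png',cv2.resize(a,None,fx=3,fy=3,interpolation=cv2.INTER_CUBIC))
E
```

```text
(no output)
```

View pics/ct.png

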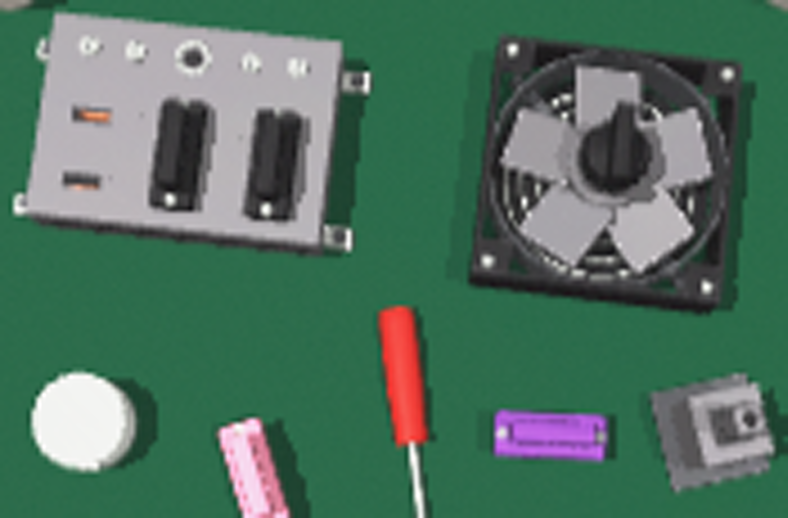

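View pics/cs.png

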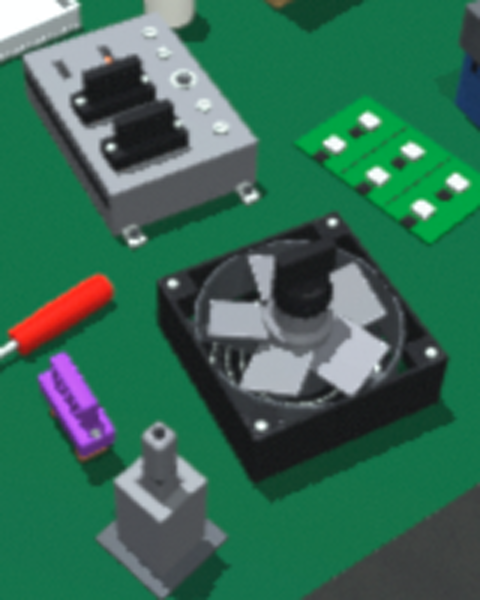

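The crops confirm it: two black carriers sit in the block (top crop (180,150) and (272,165)) in ways 2 and 3, and way 1 with open copper slots is empty. Next I'll enlarge the wing and the pen.

```bash
python3 - <<'E'
from h import *
np.set_printoptions(precision=4,suppress=True)
T=lambda p:(175+(p[0]+.5)/4.5-.5,145+(p[1]+.5)/4.5-.5)
S=lambda p:(195+(p[0]+.5)/3-.5,130+(p[1]+.5)/3-.5)
P={'b++':((55,14),(155,14)),'b+-':((342,42),(257,147)),'b--':((320,242),(110,198)),'b-+':((27,208),(25,57)),
'ring':((193,58),(184,79)),
'f++':((512,49),(333,222)),'f+-':((727,73),(431,352)),'f--':((706,287),(261,426)),'f-+':((487,261),(173,284)),
'pen':((748,418),(160,432))}
for k,(a,b) in P.items(): print(k,*tri(T(a),S(b)))
t=cv2.imread('pics/top0_raw.png');s=cv2.imread('pics/side0_raw.png')
def tile(im,u,v):
    c=im[v:v+30,u:u+40].astype(float)/255; c=(c**.5*255).astype(np.uint8)
    return cv2.resize(c,None,fx=10,fy=10,interpolation=cv2.INTER_CUBIC)
cv2.imwrite('pics/q.png',np.vstack([np.hstack([tile(t,293,160),tile(t,318,223)]),np.hstack([tile(s,277,208),tile(s,230,265)])]))
# tray,pad
g=cv2.cvtColor(t,cv2.COLOR_BGR2HSV)
w=cv2.inRange(g,(0,0,200),(180,40,255)); w[:150]=0
for c in cv2.findContours(w,0,2)[0]:
    if cv2.contourArea(c)>1500: print('tray',cv2.minAreaRect(c))
d=cv2.inRange(g,(0,0,0),(180,70,110)); d[:,:350]=0;d[:160]=0;d[240:]=0;d[:,430:]=0
for c in cv2.findContours(d,0,2)[0]:
    if cv2.contourArea(c)>1500: print('pad',cv2.minAreaRect(c))
E
```

```text
b++ [0.7115 0.2481 0.0473] 0.0012062491667711077
b+- [0.6883 0.044  0.0423] 0.0016444667666283544
b-- [0.5423 0.0609 0.0485] 0.003558094133576782
b-+ [0.5714 0.2649 0.0475] 0.0004281823683436544
ring [0.6772 0.1484 0.0521] 0.0014260484018440165
f++ [ 0.6776 -0.0759  0.058 ] 0.0008550331004942547
f+- [ 0.657  -0.2246  0.0579] 0.00037101716204431386
f-- [ 0.5076 -0.2035  0.0562] 0.0005597851941794638
f-+ [ 0.5281 -0.0548  0.0572] 0.0012324356775248303
pen [ 0.4133 -0.2105  0.1402] 0.0012469729342211556
tray ((133.8897705078125, 205.96917724609375), (56.42268371582031, 85.46703338623047), 1.5911402702331543)
pad ((391.0, 197.0), (58.0, 62.0), 90.0)
```

View pics/q.png

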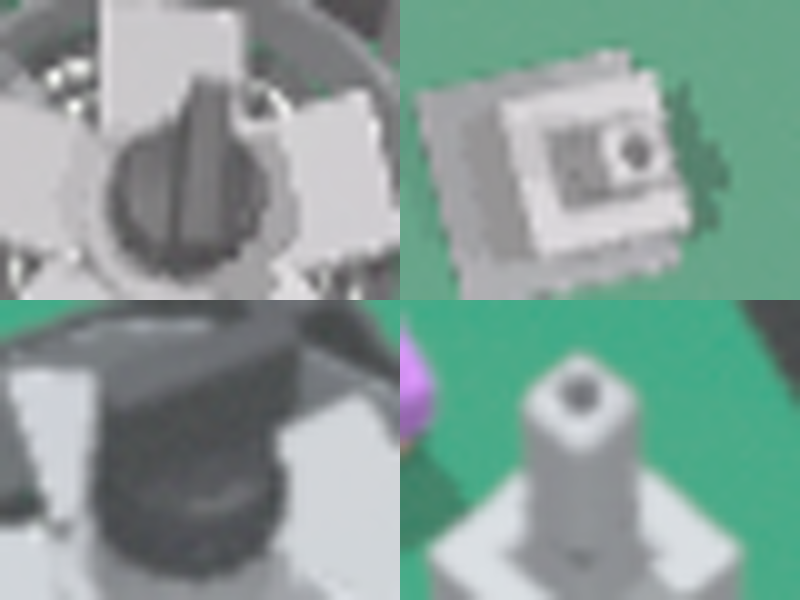

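Wing top face centre is at top tile (207,160) and side tile (200,365). Pen top is at (635,150) and (582,393). The holder mouth's corners in the top tile are (500,105), (660,70), (692,225), (535,258).

```bash
python3 - <<'E'
from h import *
np.set_printoptions(precision=4,suppress=True)
T=lambda p:(175+(p[0]+.5)/4.5-.5,145+(p[1]+.5)/4.5-.5)
S=lambda p:(195+(p[0]+.5)/3-.5,130+(p[1]+.5)/3-.5)
Q=lambda o,p:(o[0]+(p[0]+.5)/10-.5,o[1]+(p[1]+.5)/10-.5)
for nm,f in (('top',lambda a:T(a)),):pass
bt=[(55,14),(342,42),(320,242),(27,208)];bs=[(155,14),(257,147),(110,198),(25,57)]
A=np.array([onz('top',*T(p),.055)for p in bt]);B=np.array([onz('side',*S(p),.055)for p in bs])
def yaw(A): 
    e=[(A[0]-A[3]),(A[1]-A[2])]; g=[(A[0]-A[1]),(A[3]-A[2])]
    return [np.degrees(np.arctan2(v[1],v[0]))for v in e]+[np.degrees(np.arctan2(-v[0],v[1]))for v in g],[np.linalg.norm(v) for v in e+g]
for X in(A,B): print('block',X.mean(0),yaw(X))
print('ring',onz('top',*T((193,58)),.055),onz('side',*S((184,79)),.055))
ft=[(512,49),(727,73),(706,287),(487,261)];fs=[(333,222),(431,352),(261,426),(173,284)]
A=np.array([onz('top',*T(p),.062)for p in ft]);B=np.array([onz('side',*S(p),.062)for p in fs])
for X in(A,B): print('fan',X.mean(0),yaw(X))
w=(Q((293,160),(207,160)),Q((277,208),(200,65)));print('wing',tri(*w),onz('top',*w[0],.145),onz('side',*w[1],.145))
a,b=onz('top',*Q((293,160),(212,82)),.145),onz('top',*Q((293,160),(205,240)),.145);print('wing dir',a,b)
p=(Q((318,223),(235,150)),Q((230,265),(182,93)));print('pen',tri(*p),onz('top',*p[0],.144),onz('side',*p[1],.144))
H=np.array([onz('top',*Q((318,223),q),.084)for q in[(100,105),(260,70),(292,225),(135,258)]]);print('holder',H.mean(0),yaw(H))
H=np.array([onz('side',*Q((230,265),q),.084)for q in[(30,250),(342,250)]]);print('holder side corners',H)
t=cv2.imread('pics/top0_raw.png');s=cv2.imread('pics/side0_raw.png')
g=cv2.cvtColor(t,cv2.COLOR_BGR2HSV)
print('tray hsv',g[170:176,108:112,2].ravel()[:6])
w=cv2.inRange(g,(0,0,120),(180,40,255)); w[:150]=0;w[:,175:]=0;w[255:]=0
c=max(cv2.findContours(w,0,2)[0],key=cv2.contourArea);r=cv2.minAreaRect(c);print(r);bx=cv2.boxPoints(r)
print('tray rim',np.array([onz('top',*q,.028)for q in bx]))
d=cv2.inRange(g,(0,0,0),(180,255,75)); d[:,350:430]|=0
x=np.array([onz('top',*q,.008)for q in[(562/1.5625,262/1.5625),(653/1.5625,262/1.5625),(660/1.5625,353/1.5625),(566/1.5625,353/1.5625)]]);print('pad',x,x.mean(0),yaw(x))
x=np.array([onz('side',u/1.5625,v/1.5625,.008)for u,v in[(558,455),(655,556),(457,519)]]);print('pad side',x)
def tile(im,u,v):
    c=im[v:v+30,u:u+40].astype(float)/255; c=(c**.5*255).astype(np.uint8)
    return cv2.resize(c,None,fx=10,fy=10,interpolation=cv2.INTER_CUBIC)
cv2.imwrite('pics/q2.png',np.hstack([tile(t,203,164),tile(s,217,146)]))
E
```

```text
block [0.627  0.1532 0.055 ] ([np.float64(-6.903645425304916), np.float64(-6.66585050406706), np.float64(-6.826234214956635), np.float64(-7.632091440450098)], [np.float64(0.14049974372608723), np.float64(0.14338412318652094), np.float64(0.2044414504398657), np.float64(0.20505292206003592)])
block [0.6227 0.147  0.055 ] ([np.float64(-6.946426071154079), np.float64(-8.687584789323378), np.float64(-7.266791332252012), np.float64(-8.456299867354362)], [np.float64(0.13932684225228634), np.float64(0.14358999052491145), np.float64(0.2076342944072055), np.float64(0.20333877027436334)])
ring [0.6756 0.1483 0.055 ] [0.6761 0.1456 0.055 ]
fan [ 0.5913 -0.139   0.062 ] ([np.float64(-8.059959032684443), np.float64(-8.197707334200171), np.float64(-7.6654181590564), np.float64(-7.786380228022733)], [np.float64(0.15078118143139518), np.float64(0.1510995638553786), np.float64(0.1497773102572932), np.float64(0.14941219508482342)])
fan [ 0.5905 -0.1424  0.062 ] ([np.float64(-7.815943609944233), np.float64(-7.669700252399775), np.float64(-8.151174190161042), np.float64(-8.108747820643163)], [np.float64(
[... 852 characters left out ...]
4.86915588378906, 206.01889038085938), (58.68178939819336, 85.24073028564453), 1.2453643083572388)
tray rim [[0.3975 0.5037 0.028 ]
 [0.6723 0.5132 0.028 ]
 [0.6646 0.3214 0.028 ]
 [0.391  0.3194 0.028 ]]
pad [[ 0.6462 -0.3098  0.008 ]
 [ 0.6429 -0.4978  0.008 ]
 [ 0.4536 -0.4957  0.008 ]
 [ 0.4564 -0.3066  0.008 ]] [ 0.5498 -0.4025  0.008 ] ([np.float64(-0.9780094711248514), np.float64(-0.6571540988611152), np.float64(-1.023928341392931), np.float64(-0.850589420788557)], [np.float64(0.18984211464737974), np.float64(0.1892738958829111), np.float64(0.18802177775519055), np.float64(0.18908210994304045)])
pad side [[ 0.6395 -0.3186  0.008 ]
 [ 0.6413 -0.501   0.008 ]
 [ 0.4572 -0.3142  0.008 ]]
```

View pics/q2.png

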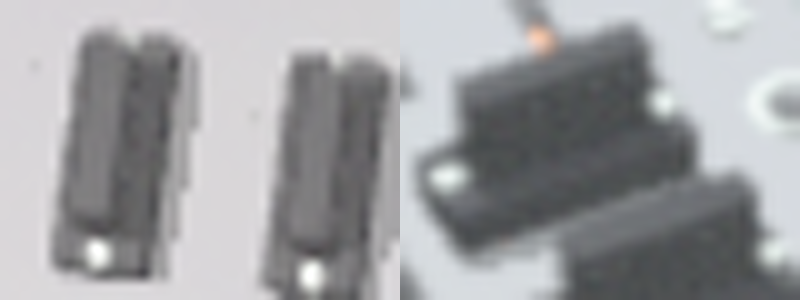

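```bash
cat >> h.py <<'E'
def plan(x,y,z,cl=None):
    """print turn about tool z to get the closing line to world angle cl (deg), then the shift in tool axes after it"""
    from scipy.spatial.transform import Rotation as Ro
    s=read_state(); M=Ro.from_rotvec(s['tcp_rot']).as_matrix(); a=np.degrees(np.arctan2(M[1,1],M[0,1]))
    p=np.array(s['tool_pos']); dt=0
    if cl is not None: dt=-((cl-a+90)%180-90)
    M2=M@Ro.from_rotvec([0,0,np.radians(dt)]).as_matrix()
    print('t',round(s['time'],2),'tcp',p.round(4),'close',round(a,2),'q',np.round(s['q'],2),'F',np.round(s['wrist_force'],1),'w',round(s['width'],3),'turn z',round(np.radians(dt),4),'shift',(M2.T@(np.array([x,y,z])-p)).round(4),'tilt z',M[:,2].round(3))
E
python3 - <<'E'
from h import *
np.set_printoptions(precision=4,suppress=True)
Q=lambda o,p:(o[0]+(p[0]+.5)/10-.5,o[1]+(p[1]+.5)/10-.5)
f2=Q((203,164),(100,128));s2=Q((217,146),(150,65));print(onz('top',*f2,.103),onz('side',*s2,.103),tri(f2,s2))
print(onz('top',*Q((203,164),(312,147)),.103))
plan(.602,.155,.2,83)
E
```

```text
[0.6036 0.157  0.103 ] [0.601  0.1525 0.103 ] (array([0.6046, 0.1579, 0.0972]), np.float64(0.0007440342687150589))
[0.5967 0.0932 0.103 ]
t 0.1 tcp [0.1875 0.6478 0.2301] close 73.86 q [ 1.25  0.26  1.61 -0.    1.27 -0.04] F [0.8 0.5 0.5] w 1.0 turn z -0.1596 shift [-0.4715 -0.4385  0.0308] tilt z [-0.001 -0.002 -1.   ]
```

Call:
{"fn": "jog_arm", "kwargs": {"turn": [[0,0,-0.08],[0,0,-0.08],[0,0,0],[0,0,0],[0,0,0],[0,0,0],[0,0,0],[0,0,0],[0,0,0],[0,0,0],[0,0,0],[0,0,0],[0,0,0],[0,0,0],[0,0,0],[0,0,0],[0,0,0],[0,0,0],[0,0,0],[0,0,0]], "delta_pos": [[0,0,0],[0,0,0],[-0.0277,-0.0258,0.0015],[-0.0277,-0.0258,0.0015],[-0.0277,-0.0258,0.0015],[-0.0277,-0.0258,0.0015],[-0.0277,-0.0258,0.0015],[-0.0277,-0.0258,0.0015],[-0.0277,-0.0258,0.0015],[-0.0277,-0.0258,0.0015],[-0.0277,-0.0258,0.0015],[-0.0277,-0.0258,0.0015],[-0.0277,-0.0258,0.0015],[-0.0277,-0.0258,0.0015],[-0.0277,-0.0258,0.0015],[-0.0277,-0.0258,0.0015],[-0.0277,-0.0258,0.0015],[-0.0277,-0.0258,0.0015],[-0.0277,-0.0258,0.0015],[0,0,0]], "gripper": [0.085,0.085,0.05,0.05,0.05,0.05,0.05,0.05,0.05,0.05,0.05,0.05,0.05,0.05,0.05,0.05,0.05,0.05,0.05,0.05], "grip_force": 50}}

```text
time: 1.77
tool_pos: [0.6052, 0.1503, 0.2049]
tcp_rot: [0.199, 3.134, -0.004]
wrist_force: [-0.4, -0.7, -0.4]
width: 0.586
grip_force: 0.0
```

```bash
python3 - <<'E'
from h import *
plan(.6025,.155,.077,83)
shot('top','t1',(180,140,340,260),5);shot('side','s1',(195,60,355,180),5)
E
```

```text
t 1.77 tcp [0.6052 0.1503 0.2049] close 82.75 q [ 0.21  0.18  1.75 -0.    1.21 -1.24] F [-0.4 -0.7 -0.4] w 0.586 turn z -0.0044 shift [0.0035 0.0047 0.1279] tilt z [ 0.001 -0.003 -1.   ]
```

Call:
{"fn": "jog_arm", "kwargs": {"turn": [[0,0,-0.0044],[0,0,0],[0,0,0],[0,0,0],[0,0,0],[0,0,0],[0,0,0],[0,0,0],[0,0,0],[0,0,0]], "delta_pos": [[0.0035,0.0047,0],[0,0,0.02],[0,0,0.02],[0,0,0.02],[0,0,0.02],[0,0,0.02],[0,0,0.014],[0,0,0.008],[0,0,0.006],[0,0,0]], "gripper": [0.05,0.05,0.05,0.05,0.05,0.05,0.05,0.05,0.05,0.05]}}

```text
time: 2.7
tool_pos: [0.598, 0.1615, 0.0768]
tcp_rot: [-0.183, -3.135, 0.001]
wrist_force: [0.1, -0.7, 0.2]
width: 0.586
grip_force: 0.0
```

```bash
python3 - <<'E'
from h import *
plan(.6025,.155,.077,83)
a=shot('top','t1',(180,140,340,260),2.5);b=shot('side','s1',(190,90,350,210),2.5)
cv2.imwrite('pics/c1.png',np.hstack([a,b]))
E
```

```text
t 2.7 tcp [0.598  0.1615 0.0768] close 83.33 q [ 0.22  0.3   1.86  0.    0.98 -1.23] F [ 0.1 -0.7  0.2] w 0.586 turn z 0.0058 shift [-0.0053 -0.0059 -0.0002] tilt z [-0.002 -0.    -1.   ]
```

View pics/c1.png

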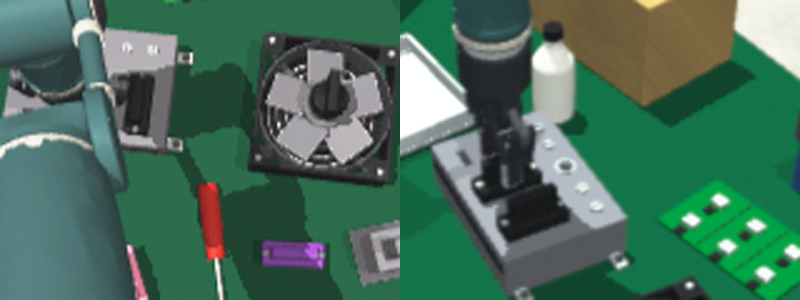

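The side view shows the fingers either side of carrier 2's ridge (display (505,170)). I'll trim sideways and close.

Call:
{"fn": "jog_arm", "kwargs": {"turn": [[0,0,0],[0,0,0],[0,0,0],[0,0,0],[0,0,0],[0,0,0],[0,0,0],[0,0,0],[0,0,0]], "delta_pos": [[-0.005,-0.006,0],[0,0,0],[0,0,0],[0,0,0],[0,0,0],[0,0,0],[0,0,0],[0,0,0],[0,0,0]], "gripper": [0.05,0.05,0.005,0.005,0.005,0.005,0.005,0.005,0.005], "grip_force": 60}}

```text
time: 3.55
tool_pos: [0.6037, 0.155, 0.0783]
tcp_rot: [0.184, 3.135, 0.002]
wrist_force: [0.4, 4.5, 1.3]
width: 0.15
grip_force: 61.8
```

```bash
python3 -c "
from h import *
plan(.6025,.155,.077,83);s=read_state();print(s['grip_force'],s['torque'])"
```

```text
t 3.55 tcp [0.6037 0.155  0.0783] close 83.27 q [ 0.21  0.3   1.86  0.    0.98 -1.24] F [0.4 4.5 1.3] w 0.15 turn z 0.0047 shift [ 0.0012 -0.0001  0.0013] tilt z [ 0.001  0.001 -1.   ]
61.77778601646423 [ 0.65372284 -0.1266707  -0.08662904]
```

Call:
{"fn": "jog_arm", "kwargs": {"turn": [[0,0,0],[0,0,0],[0,0,0],[0,0,0],[0,0,0],[0,0,0],[0,0,0],[0,0,0],[0,0,0],[0,0,0],[0,0,0],[0,0,0],[0,0,0]], "delta_pos": [[0,0.001,-0.002],[0,0,-0.003],[0,0,-0.004],[0,0,-0.006],[0,0,-0.008],[0,0,-0.01],[0,0,-0.01],[0,0,-0.015],[0,0,-0.02],[0,0,-0.02],[0,0,-0.02],[0,0,-0.01],[0,0,0]], "gripper": [0.005,0.005,0.005,0.005,0.005,0.005,0.005,0.005,0.005,0.005,0.005,0.005,0.005]}}

```text
time: 4.63
tool_pos: [0.6059, 0.1554, 0.2112]
tcp_rot: [0.184, 3.128, 0.002]
wrist_force: [-0.1, -0.3, -0.5]
width: 0.151
grip_force: 63.3
```

```bash
python3 -c "
from h import *
plan(.53,.46,.2);s=read_state();print(s['grip_force'],s['torque'])
shot('side','s2',(150,60,310,180),4)"
```

```text
t 4.63 tcp [0.6059 0.1554 0.2112] close 83.27 q [ 0.21  0.18  1.74 -0.    1.21 -1.24] F [-0.1 -0.3 -0.5] w 0.151 turn z 0.0 shift [0.1112 0.2936 0.0108] tilt z [ 0.008  0.001 -1.   ]
63.298823833465576 [-0.02757669 -0.04993567 -0.0103075 ]
```

View pics/s2.png

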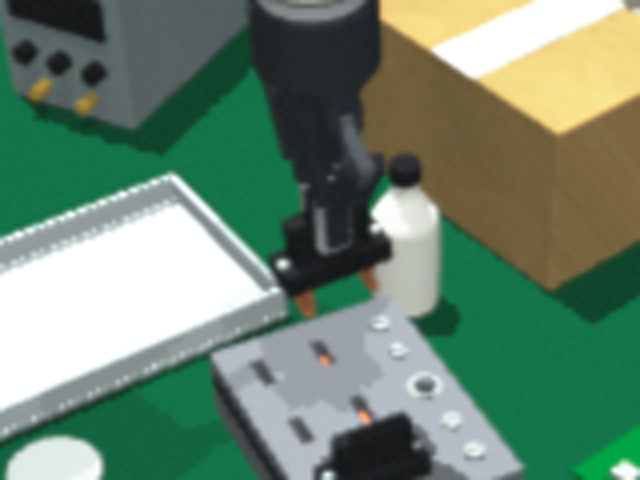

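Carrier 2 is out of way 2 and held squarely (display (330,250)). On to the tray.

Call:
{"fn": "jog_arm", "kwargs": {"turn": [[0,0,0],[0,0,0],[0,0,0],[0,0,0],[0,0,0],[0,0,0],[0,0,0],[0,0,0],[0,0,0],[0,0,0],[0,0,0],[0,0,0],[0,0,0],[0,0,0]], "delta_pos": [[0.0046,0.0299,0],[0.0046,0.0299,0],[0.0046,0.0299,0],[0.0046,0.0299,0],[0.0046,0.0299,0],[0.0046,0.0299,0],[0.0046,0.0299,0],[0.0046,0.0299,0],[0.0046,0.0299,0],[0.0046,0.0299,0],[0,0,0.03],[0,0,0.03],[0,0,0.03],[0,0,0]], "gripper": [0.005,0.005,0.005,0.005,0.005,0.005,0.005,0.005,0.005,0.005,0.005,0.005,0.005,0.005]}}

```text
time: 5.85
tool_pos: [0.5871, 0.4539, 0.105]
tcp_rot: [-0.183, -3.123, 0.017]
wrist_force: [-1.6, -0.6, -3.6]
width: 0.148
grip_force: 63.2
```

```bash
python3 -c "
from h import *
plan(.595,.455,.053);
shot('top','t3',(100,130,260,250),2.5)"
```

```text
t 5.85 tcp [0.5871 0.4539 0.105 ] close 83.31 q [ 0.62  0.49  1.54 -0.    1.13 -0.83] F [-1.6 -0.6 -3.6] w 0.148 turn z 0.0 shift [-0.0084  0.0026  0.0519] tilt z [-0.013 -0.01  -1.   ]
```

Call:
{"fn": "jog_arm", "kwargs": {"turn": [[0,0,0],[0,0,0],[0,0,0],[0,0,0],[0,0,0]], "delta_pos": [[-0.005,0,0.02],[0,0,0.018],[0,0,0.008],[0,0,0],[0,0,0]], "gripper": [0.005,0.005,0.005,0.005,0.005]}}

```text
time: 6.32
tool_pos: [0.5978, 0.457, 0.0706]
tcp_rot: [0.185, 3.136, 0.0]
wrist_force: [0.4, 0.2, -0.4]
width: 0.152
grip_force: 63.3
```

```bash
python3 -c "
from h import *
plan(.595,.455,.053)"
```

```text
t 6.32 tcp [0.5978 0.457  0.0706] close 83.26 q [ 0.62  0.53  1.55 -0.    1.06 -0.83] F [ 0.4  0.2 -0.4] w 0.152 turn z 0.0 shift [ 0.0026 -0.0023  0.0176] tilt z [ 0.  0. -1.]
```

Call:
{"fn": "jog_arm", "kwargs": {"turn": [[0,0,0],[0,0,0],[0,0,0],[0,0,0],[0,0,0]], "delta_pos": [[0,0,0.008],[0,0,0.005],[0,0,0.003],[0,0,0.0015],[0,0,0]], "gripper": [0.005,0.005,0.005,0.005,0.005]}}

```text
time: 6.73
tool_pos: [0.5979, 0.4573, 0.0536]
tcp_rot: [0.184, 3.136, 0.001]
wrist_force: [-1.8, -1.1, 2.7]
width: 0.149
grip_force: 63.9
```

Call:
{"fn": "jog_arm", "kwargs": {"turn": [[0,0,0],[0,0,0],[0,0,0],[0,0,0],[0,0,0],[0,0,0],[0,0,0],[0,0,0]], "delta_pos": [[0,0,0],[0,0,0],[0,0,0],[0,0,-0.01],[0,0,-0.02],[0,0,-0.03],[0,0,-0.035],[0,0,-0.035]], "gripper": [0.05,0.05,0.05,0.05,0.05,0.05,0.05,0.05]}}

```text
time: 7.4
tool_pos: [0.597, 0.4567, 0.1832]
tcp_rot: [-0.184, -3.135, 0.002]
wrist_force: [0.6, 0.8, 0.2]
width: 0.589
grip_force: 0.0
```

```bash
python3 -c "
from h import *
plan(.5955,.0905,.185,83)"
```

```text
t 7.4 tcp [0.597  0.4567 0.1832] close 83.28 q [ 0.62  0.44  1.46 -0.    1.24 -0.83] F [0.6 0.8 0.2] w 0.589 turn z 0.0048 shift [-0.0431 -0.3637 -0.0014] tilt z [-0.001 -0.001 -1.   ]
```

Call:
{"fn": "jog_arm", "kwargs": {"turn": [[0,0,0],[0,0,0],[0,0,0],[0,0,0],[0,0,0],[0,0,0],[0,0,0],[0,0,0],[0,0,0],[0,0,0],[0,0,0],[0,0,0],[0,0,0],[0,0,0],[0,0,0],[0,0,0]], "delta_pos": [[-0.0036,-0.0303,0],[-0.0036,-0.0303,0],[-0.0036,-0.0303,0],[-0.0036,-0.0303,0],[-0.0036,-0.0303,0],[-0.0036,-0.0303,0],[-0.0036,-0.0303,0],[-0.0036,-0.0303,0],[-0.0036,-0.0303,0],[-0.0036,-0.0303,0],[-0.0036,-0.0303,0],[-0.0036,-0.0303,0],[0,0,0.025],[0,0,0.025],[0,0,0],[0,0,0]], "gripper": [0.05,0.05,0.05,0.05,0.05,0.05,0.05,0.05,0.05,0.05,0.05,0.05,0.05,0.05,0.05,0.05]}}

```text
time: 8.73
tool_pos: [0.5965, 0.0906, 0.1313]
tcp_rot: [-0.185, -3.133, 0.001]
wrist_force: [-0.0, -1.4, -0.2]
width: 0.585
grip_force: 0.0
```

```bash
python3 -c "
from h import *
plan(.596,.0895,.077,83)"
```

```text
t 8.73 tcp [0.5965 0.0906 0.1313] close 83.26 q [ 0.11  0.21  1.86  0.    1.07 -1.34] F [-0.  -1.4 -0.2] w 0.585 turn z 0.0045 shift [ 0.0001 -0.0011  0.0543] tilt z [-0.004 -0.    -1.   ]
```

Call:
{"fn": "jog_arm", "kwargs": {"turn": [[0,0,0],[0,0,0],[0,0,0],[0,0,0],[0,0,0],[0,0,0],[0,0,0],[0,0,0],[0,0,0],[0,0,0],[0,0,0]], "delta_pos": [[0,-0.001,0.02],[0,0,0.018],[0,0,0.01],[0,0,0.006],[0,0,0],[0,0,0],[0,0,0],[0,0,0],[0,0,0],[0,0,0],[0,0,0]], "gripper": [0.05,0.05,0.05,0.05,0.05,0.005,0.005,0.005,0.005,0.005,0.005]}}

```text
time: 9.65
tool_pos: [0.599, 0.0902, 0.0797]
tcp_rot: [0.184, 3.134, 0.001]
wrist_force: [-0.0, 1.0, 4.8]
width: 0.148
grip_force: 59.4
```

Call:
{"fn": "jog_arm", "kwargs": {"turn": [[0,0,0],[0,0,0],[0,0,0],[0,0,0],[0,0,0],[0,0,0],[0,0,0],[0,0,0],[0,0,0],[0,0,0],[0,0,0],[0,0,0],[0,0,0],[0,0,0]], "delta_pos": [[0,0,-0.002],[0,0,-0.003],[0,0,-0.004],[0,0,-0.006],[0,0,-0.008],[0,0,-0.01],[0,0,-0.01],[0,0,-0.015],[0,0,-0.02],[0,0,-0.02],[0,0,-0.02],[0,0,-0.01],[0,0,0],[0,0,0]], "gripper": [0.005,0.005,0.005,0.005,0.005,0.005,0.005,0.005,0.005,0.005,0.005,0.005,0.005,0.005]}}

```text
time: 10.82
tool_pos: [0.5984, 0.09, 0.2078]
tcp_rot: [0.184, 3.134, 0.001]
wrist_force: [-0.4, -0.3, -1.5]
width: 0.152
grip_force: 62.2
```

```bash
python3 -c "
from h import *
plan(.595,.378,.20)
vision.read_camera('side')"
```

```text
t 10.82 tcp [0.5984 0.09   0.2078] close 83.27 q [ 0.11  0.15  1.79 -0.    1.2  -1.35] F [-0.4 -0.3 -1.5] w 0.152 turn z 0.0 shift [0.0371 0.2857 0.0078] tilt z [ 0.003  0.    -1.   ]
```

Call:
{"fn": "jog_arm", "kwargs": {"turn": [[0,0,0],[0,0,0],[0,0,0],[0,0,0],[0,0,0],[0,0,0],[0,0,0],[0,0,0],[0,0,0],[0,0,0],[0,0,0],[0,0,0],[0,0,0],[0,0,0],[0,0,0],[0,0,0]], "delta_pos": [[0.0037,0.0286,0],[0.0037,0.0286,0],[0.0037,0.0286,0],[0.0037,0.0286,0],[0.0037,0.0286,0],[0.0037,0.0286,0],[0.0037,0.0286,0],[0.0037,0.0286,0],[0.0037,0.0286,0],[0.0037,0.0286,0],[0,0,0.03],[0,0,0.03],[0,0,0.03],[0,0,0.03],[0,0,0.015],[0,0,0]], "gripper": [0.005,0.005,0.005,0.005,0.005,0.005,0.005,0.005,0.005,0.005,0.005,0.005,0.005,0.005,0.005,0.005]}}

```text
time: 12.2
tool_pos: [0.5899, 0.3756, 0.0638]
tcp_rot: [-0.184, -3.126, 0.011]
wrist_force: [-0.9, -0.2, -2.1]
width: 0.151
grip_force: 62.2
```

Call:
{"fn": "jog_arm", "kwargs": {"turn": [[0,0,0]], "delta_pos": [[0,0,0]], "gripper": [0.005]}}

```text
time: 12.28
tool_pos: [0.5933, 0.3775, 0.0693]
tcp_rot: [-0.184, -3.133, 0.004]
wrist_force: [0.2, 0.1, -0.4]
width: 0.152
grip_force: 62.2
```

```bash
python3 -c "
from h import *
plan(.595,.378,.0545)"
```

```text
t 12.28 tcp [0.5933 0.3775 0.0693] close 83.27 q [ 0.53  0.45  1.67  0.    1.03 -0.92] F [ 0.2  0.1 -0.4] w 0.152 turn z 0.0 shift [-0.0017  0.0007  0.0148] tilt z [-0.004 -0.002 -1.   ]
```

Call:
{"fn": "jog_arm", "kwargs": {"turn": [[0,0,0],[0,0,0],[0,0,0],[0,0,0],[0,0,0]], "delta_pos": [[0,0,0.008],[0,0,0.005],[0,0,0.003],[0,0,0.001],[0,0,0]], "gripper": [0.005,0.005,0.005,0.005,0.005]}}

```text
time: 12.7
tool_pos: [0.5948, 0.3784, 0.0548]
tcp_rot: [0.184, 3.136, 0.001]
wrist_force: [0.7, -0.0, -0.7]
width: 0.149
grip_force: 62.2
```

Call:
{"fn": "jog_arm", "kwargs": {"turn": [[0,0,0],[0,0,0],[0,0,0],[0,0,0],[0,0,0],[0,0,0],[0,0,0],[0,0,0],[0,0,0],[0,0,0]], "delta_pos": [[0,0,0],[0,0,0],[0,0,0],[0,0,-0.01],[0,0,-0.02],[0,0,-0.03],[0,0,-0.035],[0,0,-0.035],[0,0,-0.035],[0,0,0]], "gripper": [0.05,0.05,0.05,0.05,0.05,0.05,0.05,0.05,0.05,0.05]}}

```text
time: 13.53
tool_pos: [0.5989, 0.3809, 0.2312]
tcp_rot: [0.183, 3.122, 0.014]
wrist_force: [1.6, -0.0, 1.8]
width: 0.589
grip_force: 0.0
```

```bash
python3 -c "
from h import *
plan(.412,-.2115,.23,100)"
```

```text
t 13.53 tcp [0.5989 0.3809 0.2312] close 83.28 q [ 0.53  0.32  1.54 -0.    1.27 -0.92] F [ 1.6 -0.   1.8] w 0.589 turn z -0.2918 shift [ 0.2868 -0.5509 -0.0065] tilt z [ 0.014  0.008 -1.   ]
```

Call:
{"fn": "jog_arm", "kwargs": {"turn": [[0,0,0.106],[0,0,0.106],[0,0,0.106],[0,0,0.106],[0,0,0.106],[0,0,0.106],[0,0,0.106],[0,0,0.106],[0,0,0.106],[0,0,0.106],[0,0,0.106],[0,0,0.106],[0,0,0],[0,0,0]], "delta_pos": [[0,0,0],[0,0,0],[0,0,0],[0,0,0],[0,0,0],[0,0,0],[0,0,0],[0,0,0],[0,0,0],[0,0,0],[0,0,0],[0,0,0],[0,0,0],[0,0,0]], "gripper": [0.05,0.05,0.05,0.05,0.05,0.05,0.05,0.05,0.05,0.05,0.05,0.05,0.05,0.05]}}

```text
time: 14.7
tool_pos: [0.5947, 0.3784, 0.22]
tcp_rot: [2.007, 2.416, 0.001]
wrist_force: [-0.0, -0.1, 0.5]
width: 0.586
grip_force: 0.0
```

```bash
python3 -c "
from h import *
plan(.412,-.2115,.21,10.4)"
```

```text
t 14.7 tcp [0.5947 0.3784 0.22  ] close 10.56 q [0.53 0.33 1.55 0.   1.27 0.35] F [-0.  -0.1  0.5] w 0.586 turn z 0.0028 shift [-0.5472 -0.2861  0.0096] tilt z [ 0.001  0.    -1.   ]
```

Call:
{"fn": "jog_arm", "kwargs": {"turn": [[0,0,0.003],[0,0,0],[0,0,0],[0,0,0],[0,0,0],[0,0,0],[0,0,0],[0,0,0],[0,0,0],[0,0,0],[0,0,0],[0,0,0],[0,0,0],[0,0,0],[0,0,0],[0,0,0],[0,0,0],[0,0,0],[0,0,0],[0,0,0]], "delta_pos": [[-0.0288,-0.01505,0],[-0.0288,-0.01505,0],[-0.0288,-0.01505,0],[-0.0288,-0.01505,0],[-0.0288,-0.01505,0],[-0.0288,-0.01505,0],[-0.0288,-0.01505,0],[-0.0288,-0.01505,0],[-0.0288,-0.01505,0],[-0.0288,-0.01505,0],[-0.0288,-0.01505,0],[-0.0288,-0.01505,0],[-0.0288,-0.01505,0],[-0.0288,-0.01505,0],[-0.0288,-0.01505,0],[-0.0288,-0.01505,0],[-0.0288,-0.01505,0],[-0.0288,-0.01505,0],[-0.0288,-0.01505,0],[0,0,0]], "gripper": [0.05,0.05,0.05,0.05,0.05,0.05,0.05,0.05,0.05,0.05,0.05,0.05,0.05,0.05,0.05,0.05,0.05,0.05,0.05,0.05]}}

```text
time: 16.37
tool_pos: [0.409, -0.2156, 0.22]
tcp_rot: [2.015, 2.407, -0.004]
wrist_force: [0.3, 0.0, -0.5]
width: 0.589
grip_force: 0.0
```

Call:
{"fn": "jog_arm", "kwargs": {"turn": [[0,0,0],[0,0,0]], "delta_pos": [[0,0,0.03],[0,0,0]], "gripper": [0.05,0.05]}}

```text
time: 16.53
tool_pos: [0.4078, -0.21, 0.1858]
tcp_rot: [-2.01, -2.406, 0.001]
wrist_force: [-0.6, 0.6, -1.0]
width: 0.585
grip_force: 0.0
```

```bash
python3 - <<'E'
from h import *
plan(.412,-.2115,.106,10.4)
a=shot('top','t4',(90,150,250,270),2.5);b=shot('side','s4',(190,220,350,340),2.5)
cv2.imwrite('pics/c4.png',np.hstack([a,b]))
E
```

```text
t 16.53 tcp [ 0.4078 -0.21    0.1858] close 10.24 q [-0.53 -0.11  2.1   0.    1.17 -0.71] F [-0.6  0.6 -1. ] w 0.585 turn z -0.0027 shift [-0.0026  0.0042  0.0797] tilt z [-0.005  0.003 -1.   ]
```

View pics/c4.png

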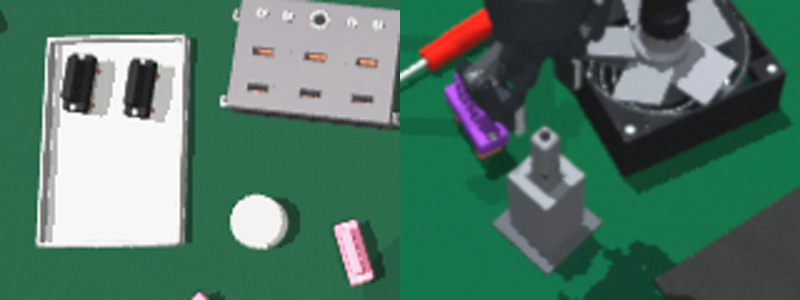

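Both carriers stand in the tray (display (80,83) and (140,88)) and all three ways are empty. The pen is still in its holder below the gripper (right display (545,140)).

Call:
{"fn": "jog_arm", "kwargs": {"turn": [[0,0,0],[0,0,0],[0,0,0],[0,0,0],[0,0,0],[0,0,0]], "delta_pos": [[0,0.003,0.02],[0,0,0.02],[0,0,0.02],[0,0,0.012],[0,0,0.006],[0,0,0]], "gripper": [0.05,0.05,0.05,0.05,0.05,0.05]}}

```text
time: 17.13
tool_pos: [0.4131, -0.2095, 0.1109]
tcp_rot: [-2.011, -2.411, 0.0]
wrist_force: [-0.5, -0.8, 0.6]
width: 0.584
grip_force: 0.0
```

Call:
{"fn": "jog_arm", "kwargs": {"turn": [[0,0,0]], "delta_pos": [[0,0,0]], "gripper": [0.05]}}

```text
time: 17.22
tool_pos: [0.4141, -0.2104, 0.1123]
tcp_rot: [2.012, 2.411, 0.0]
wrist_force: [0.5, 0.6, -0.7]
width: 0.584
grip_force: 0.0
```

```bash
python3 - <<'E'
from h import *
plan(.412,-.2115,.106,10.4)
E
```

```text
t 17.22 tcp [ 0.4141 -0.2104  0.1123] close 10.3 q [-0.52 -0.03  2.16  0.    1.01 -0.7 ] F [ 0.5  0.6 -0.7] w 0.584 turn z -0.0018 shift [-0.0007 -0.0023  0.0063] tilt z [ 0.001 -0.001 -1.   ]
```

Call:
{"fn": "jog_arm", "kwargs": {"turn": [[0,0,0],[0,0,0],[0,0,0],[0,0,0],[0,0,0],[0,0,0],[0,0,0],[0,0,0],[0,0,0],[0,0,0]], "delta_pos": [[-0.0005,-0.002,0.006],[0,0,0],[0,0,0],[0,0,0],[0,0,0],[0,0,0],[0,0,0],[0,0,0],[0,0,0],[0,0,0]], "gripper": [0.05,0.05,0.01,0.01,0.01,0.01,0.01,0.01,0.01,0.01]}}

```text
time: 18.05
tool_pos: [0.4118, -0.2115, 0.1057]
tcp_rot: [2.014, 2.41, 0.0]
wrist_force: [0.2, -0.0, 2.5]
width: 0.216
grip_force: 58.6
```

```bash
python3 - <<'E'
from h import *
plan(.412,-.2115,.106,10.4);print(read_state()['torque'])
E
```

```text
t 18.05 tcp [ 0.4118 -0.2115  0.1057] close 10.22 q [-0.53 -0.02  2.17  0.    0.99 -0.71] F [ 0.2 -0.   2.5] w 0.216 turn z -0.0031 shift [ 0.      0.0002 -0.0003] tilt z [ 0.001 -0.    -1.   ]
[-0.05765802 -0.22138351  0.04445596]
```

Call:
{"fn": "jog_arm", "kwargs": {"turn": [[0,0,0],[0,0,0],[0,0,0],[0,0,0],[0,0,0],[0,0,0],[0,0,0],[0,0,0],[0,0,0]], "delta_pos": [[0,0,-0.005],[0,0,-0.01],[0,0,-0.015],[0,0,-0.02],[0,0,-0.02],[0,0,-0.02],[0,0,-0.02],[0,0,0],[0,0,0]], "gripper": [0.01,0.01,0.01,0.01,0.01,0.01,0.01,0.01,0.01]}}

```text
time: 18.8
tool_pos: [0.4121, -0.2117, 0.2169]
tcp_rot: [2.013, 2.408, 0.001]
wrist_force: [0.0, 0.3, -1.1]
width: 0.214
grip_force: 58.6
```

```bash
python3 - <<'E'
from h import *
plan(.676,.1465,.20)
E
```

```text
t 18.8 tcp [ 0.4121 -0.2117  0.2169] close 10.22 q [-0.53 -0.14  2.06 -0.    1.22 -0.71] F [ 0.   0.3 -1.1] w 0.214 turn z 0.0 shift [0.3058 0.3232 0.017 ] tilt z [ 0.003 -0.002 -1.   ]
```

Call:
{"fn": "jog_arm", "kwargs": {"turn": [[0,0,0],[0,0,0],[0,0,0],[0,0,0],[0,0,0],[0,0,0],[0,0,0],[0,0,0],[0,0,0],[0,0,0],[0,0,0],[0,0,0],[0,0,0],[0,0,0],[0,0,0],[0,0,0],[0,0,0],[0,0,0],[0,0,0],[0,0,0]], "delta_pos": [[0.01,0.0106,0],[0.02,0.0212,0],[0.0212,0.0224,0.001],[0.0212,0.0224,0.001],[0.0212,0.0224,0.001],[0.0212,0.0224,0.001],[0.0212,0.0224,0.001],[0.0212,0.0224,0.001],[0.0212,0.0224,0.001],[0.0212,0.0224,0.001],[0.0212,0.0224,0.001],[0.0212,0.0224,0.001],[0.0212,0.0224,0.001],[0.0212,0.0224,0.001],[0.0146,0.0156,0.002],[0.0068,0.007,0.002],[0,0,0.01],[0,0,0.01],[0,0,0],[0,0,0]], "gripper": [0.01,0.01,0.01,0.01,0.01,0.01,0.01,0.01,0.01,0.01,0.01,0.01,0.01,0.01,0.01,0.01,0.01,0.01,0.01,0.01]}}

```text
time: 20.47
tool_pos: [0.6731, 0.1454, 0.1769]
tcp_rot: [-2.014, -2.407, 0.006]
wrist_force: [0.3, 0.1, -0.1]
width: 0.212
grip_force: 58.7
```

Call:
{"fn": "jog_arm", "kwargs": {"turn": [[0,0,0],[0,0,0]], "delta_pos": [[0,0,0],[0,0,0]], "gripper": [0.01,0.01]}}

```text
time: 20.63
tool_pos: [0.6752, 0.1461, 0.1799]
tcp_rot: [2.016, 2.409, 0.001]
wrist_force: [-0.5, -0.8, -0.4]
width: 0.213
grip_force: 58.7
```

```bash
python3 - <<'E'
from h import *
plan(.676,.1465,.165)
E
```

```text
t 20.63 tcp [0.6752 0.1461 0.1799] close 10.16 q [ 0.18  0.33  1.62 -0.    1.19 -0.  ] F [-0.5 -0.8 -0.4] w 0.213 turn z 0.0 shift [0.0003 0.0009 0.0149] tilt z [ 0.001  0.    -1.   ]
```

Call:
{"fn": "jog_arm", "kwargs": {"turn": [[0,0,0],[0,0,0],[0,0,0],[0,0,0]], "delta_pos": [[0.0003,0.0008,0.009],[0,0,0.006],[0,0,0],[0,0,0]], "gripper": [0.01,0.01,0.01,0.01]}}

```text
time: 20.97
tool_pos: [0.6752, 0.1473, 0.1632]
tcp_rot: [-2.014, -2.409, 0.002]
wrist_force: [-0.3, 0.1, -0.5]
width: 0.212
grip_force: 58.7
```

```bash
python3 - <<'E'
from h import *
plan(.676,.1465,.165)
a=shot('top','t5',(195,130,235,175),10);b=shot('side','s5',(236,115,276,160),10)
cv2.imwrite('pics/c5.png',np.hstack([a,b]));print(proj('side',[.676,.1465,.062]),proj('side',[.676,.1465,.055]))
E
```

```text
t 20.97 tcp [0.6752 0.1473 0.1632] close 10.22 q [ 0.18  0.34  1.63 -0.    1.17  0.  ] F [-0.3  0.1 -0.5] w 0.212 turn z 0.0 shift [-0.0009  0.0006 -0.0018] tilt z [-0.002 -0.    -1.   ]
[255.7945328  154.00509002] [255.79427857 155.84133485]
```

View pics/c5.png

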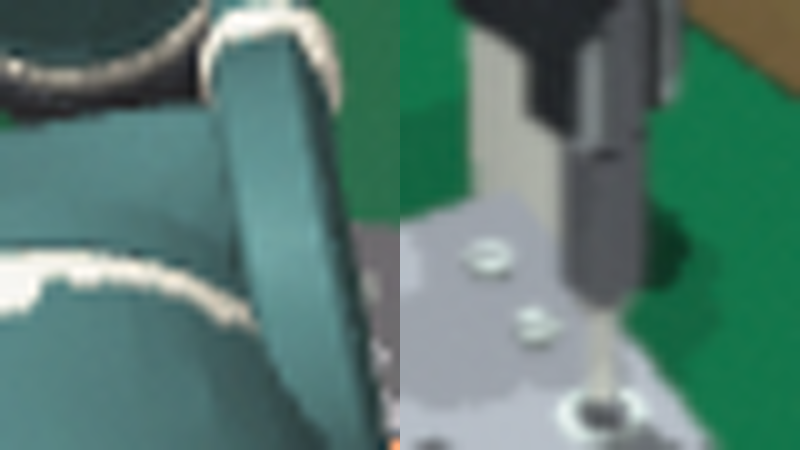

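Side view: the tip end is at display (600,400), right above the hole centre (602,413), so it is lined up. I'll lower it slowly.

Call:
{"fn": "jog_arm", "kwargs": {"turn": [[0,0,0],[0,0,0],[0,0,0],[0,0,0],[0,0,0]], "delta_pos": [[0,0,0.004],[0,0,0.004],[0,0,0.003],[0,0,0],[0,0,0]], "gripper": [0.01,0.01,0.01,0.01,0.01]}}

```text
time: 21.48
tool_pos: [0.6756, 0.1474, 0.1527]
tcp_rot: [-2.014, -2.41, 0.001]
wrist_force: [0.5, -0.5, -0.7]
width: 0.214
grip_force: 58.7
```

```bash
python3 - <<'E'
from h import *
plan(.676,.1465,.127);print(read_state()['torque'])
E
```

```text
t 21.48 tcp [0.6756 0.1474 0.1527] close 10.22 q [ 0.18  0.35  1.64 -0.    1.15  0.  ] F [ 0.5 -0.5 -0.7] w 0.214 turn z 0.0 shift [-0.0009  0.0003  0.0257] tilt z [-0.001 -0.    -1.   ]
[-0.00249334 -0.01043643  0.0127295 ]
```

Call:
{"fn": "jog_arm", "kwargs": {"turn": [[0,0,0],[0,0,0],[0,0,0],[0,0,0],[0,0,0],[0,0,0],[0,0,0]], "delta_pos": [[0,0,0.004],[0,0,0.004],[0,0,0.004],[0,0,0.004],[0,0,0.004],[0,0,0.004],[0,0,0]], "gripper": [0.01,0.01,0.01,0.01,0.01,0.01,0.01]}}

```text
time: 22.07
tool_pos: [0.6751, 0.1473, 0.1277]
tcp_rot: [-2.014, -2.409, 0.003]
wrist_force: [-0.2, -1.0, -1.3]
width: 0.214
grip_force: 58.7
```

Call:
{"fn": "jog_arm", "kwargs": {"turn": [[0,0,0],[0,0,0],[0,0,0],[0,0,0],[0,0,0],[0,0,0],[0,0,0],[0,0,0],[0,0,0],[0,0,0]], "delta_pos": [[0,0,0.002],[0,0,0],[0,0,0],[0,0,0],[0,0,0],[0,0,0],[0,0,0],[0,0,0],[0,0,0],[0,0,0]], "gripper": [0.01,0.01,0.01,0.01,0.01,0.01,0.01,0.01,0.01,0.01]}}

```text
time: 22.9
tool_pos: [0.676, 0.1474, 0.1273]
tcp_rot: [2.015, 2.41, 0.0]
wrist_force: [-0.4, 0.3, -1.2]
width: 0.216
grip_force: 58.7
```

Call:
{"fn": "jog_arm", "kwargs": {"turn": [[0,0,0],[0,0,0],[0,0,0],[0,0,0],[0,0,0],[0,0,0],[0,0,0],[0,0,0],[0,0,0],[0,0,0]], "delta_pos": [[0,0,0],[0,0,0],[0,0,0],[0,0,0],[0,0,0],[0,0,0],[0,0,0],[0,0,0],[0,0,0],[0,0,0]], "gripper": [0.01,0.01,0.01,0.01,0.01,0.01,0.01,0.01,0.01,0.01]}}

```text
time: 23.73
tool_pos: [0.6759, 0.1475, 0.1273]
tcp_rot: [-2.015, -2.41, 0.0]
wrist_force: [0.2, -0.2, -0.5]
width: 0.217
grip_force: 58.7
```

```bash
python3 - <<'E'
from h import *
plan(.412,-.2115,.216)
E
```

```text
t 23.73 tcp [0.6759 0.1475 0.1273] close 10.22 q [ 0.18  0.37  1.66 -0.    1.11  0.  ] F [ 0.2 -0.2 -0.5] w 0.217 turn z 0.0 shift [-0.3064 -0.3235 -0.0887] tilt z [-0. -0. -1.]
```

Call:
{"fn": "jog_arm", "kwargs": {"turn": [[0,0,0],[0,0,0],[0,0,0],[0,0,0],[0,0,0],[0,0,0],[0,0,0],[0,0,0],[0,0,0],[0,0,0],[0,0,0],[0,0,0],[0,0,0],[0,0,0]], "delta_pos": [[0,0,0.0025],[0,0,0],[0,0,0],[0,0,0],[0,0,0],[0,0,0],[0,0,0],[0,0,0],[0,0,0],[0,0,0],[0,0,0],[0,0,0],[0,0,0],[0,0,0]], "gripper": [0.01,0.01,0.01,0.01,0.01,0.01,0.01,0.01,0.01,0.01,0.01,0.01,0.01,0.01]}}

```text
time: 24.9
tool_pos: [0.676, 0.1474, 0.1248]
tcp_rot: [2.015, 2.41, -0.0]
wrist_force: [-0.0, -0.3, -0.4]
width: 0.212
grip_force: 58.7
```

Call:
{"fn": "jog_arm", "kwargs": {"turn": [[0,0,0],[0,0,0],[0,0,0],[0,0,0],[0,0,0],[0,0,0],[0,0,0],[0,0,0],[0,0,0]], "delta_pos": [[0,0,-0.005],[0,0,-0.008],[0,0,-0.01],[0,0,-0.01],[0,0,-0.015],[0,0,-0.02],[0,0,-0.02],[0,0,-0.006],[0,0,0]], "gripper": [0.01,0.01,0.01,0.01,0.01,0.01,0.01,0.01,0.01]}}

```text
time: 25.65
tool_pos: [0.6781, 0.1478, 0.2232]
tcp_rot: [2.012, 2.407, 0.009]
wrist_force: [1.1, -0.2, -0.6]
width: 0.217
grip_force: 58.7
```

Call:
{"fn": "jog_arm", "kwargs": {"turn": [[0,0,0],[0,0,0],[0,0,0],[0,0,0],[0,0,0],[0,0,0],[0,0,0],[0,0,0],[0,0,0],[0,0,0],[0,0,0],[0,0,0],[0,0,0],[0,0,0],[0,0,0],[0,0,0],[0,0,0],[0,0,0],[0,0,0],[0,0,0]], "delta_pos": [[-0.01,-0.0106,0],[-0.02,-0.0212,0],[-0.0212,-0.0224,0],[-0.0212,-0.0224,0],[-0.0212,-0.0224,0],[-0.0212,-0.0224,0],[-0.0212,-0.0224,0],[-0.0212,-0.0224,0],[-0.0212,-0.0224,0],[-0.0212,-0.0224,0],[-0.0212,-0.0224,0],[-0.0212,-0.0224,0],[-0.0212,-0.0224,0],[-0.0212,-0.0224,0],[-0.0146,-0.0156,0],[-0.0068,-0.007,0],[0,0,0],[0,0,0],[0,0,0],[0,0,0]], "gripper": [0.01,0.01,0.01,0.01,0.01,0.01,0.01,0.01,0.01,0.01,0.01,0.01,0.01,0.01,0.01,0.01,0.01,0.01,0.01,0.01]}}

```text
time: 27.32
tool_pos: [0.4128, -0.21, 0.2186]
tcp_rot: [-2.013, -2.412, -0.001]
wrist_force: [1.3, -0.3, -1.5]
width: 0.211
grip_force: 58.7
```

```bash
python3 - <<'E'
from h import *
plan(.412,-.2115,.195)
E
```

```text
t 27.32 tcp [ 0.4128 -0.21    0.2186] close 10.3 q [-0.52 -0.14  2.05  0.    1.23 -0.7 ] F [ 1.3 -0.3 -1.5] w 0.211 turn z 0.0 shift [-0.0014 -0.0011  0.0236] tilt z [ 0.     0.001 -1.   ]
```

Call:
{"fn": "jog_arm", "kwargs": {"turn": [[0,0,0],[0,0,0],[0,0,0],[0,0,0],[0,0,0]], "delta_pos": [[-0.0012,-0.001,0.01],[0,0,0.01],[0,0,0.005],[0,0,0],[0,0,0]], "gripper": [0.01,0.01,0.01,0.01,0.01]}}

```text
time: 27.73
tool_pos: [0.4108, -0.2116, 0.1927]
tcp_rot: [-2.013, -2.409, 0.001]
wrist_force: [0.4, -0.6, -0.1]
width: 0.216
grip_force: 58.7
```

```bash
python3 - <<'E'
from h import *
plan(.412,-.2115,.106)
E
```

```text
t 27.73 tcp [ 0.4108 -0.2116  0.1927] close 10.24 q [-0.53 -0.12  2.08  0.    1.18 -0.71] F [ 0.4 -0.6 -0.1] w 0.216 turn z 0.0 shift [-0.0002  0.0013  0.0867] tilt z [-0.002  0.001 -1.   ]
```

Call:
{"fn": "jog_arm", "kwargs": {"turn": [[0,0,0],[0,0,0],[0,0,0],[0,0,0],[0,0,0],[0,0,0],[0,0,0],[0,0,0]], "delta_pos": [[0,0.0008,0.012],[0,0,0.012],[0,0,0.01],[0,0,0.005],[0,0,0.005],[0,0,0.004],[0,0,0],[0,0,0]], "gripper": [0.01,0.01,0.01,0.01,0.01,0.01,0.01,0.01]}}

```text
time: 28.4
tool_pos: [0.4122, -0.2121, 0.1457]
tcp_rot: [-2.015, -2.41, 0.0]
wrist_force: [-0.4, 0.5, -0.4]
width: 0.216
grip_force: 58.7
```

```bash
python3 - <<'E'
from h import *
plan(.412,-.2115,.106)
E
```

```text
t 28.4 tcp [ 0.4122 -0.2121  0.1457] close 10.22 q [-0.53 -0.07  2.13 -0.    1.08 -0.71] F [-0.4  0.5 -0.4] w 0.216 turn z 0.0 shift [ 0.0006 -0.0001  0.0397] tilt z [-0.  0. -1.]
```

In the bore with no contact force. I'll lower it fully, release, and back off.

Call:
{"fn": "jog_arm", "kwargs": {"turn": [[0,0,0],[0,0,0],[0,0,0],[0,0,0],[0,0,0],[0,0,0],[0,0,0]], "delta_pos": [[0.0004,0,0.008],[0,0,0.008],[0,0,0.008],[0,0,0.008],[0,0,0.005],[0,0,0.0015],[0,0,0]], "gripper": [0.01,0.01,0.01,0.01,0.01,0.01,0.01]}}

```text
time: 28.98
tool_pos: [0.4116, -0.2114, 0.1064]
tcp_rot: [-2.014, -2.409, 0.0]
wrist_force: [0.9, -0.2, -1.7]
width: 0.211
grip_force: 58.8
```

Call:
{"fn": "jog_arm", "kwargs": {"turn": [[0,0,0],[0,0,0],[0,0,0],[0,0,0],[0,0,0],[0,0,0],[0,0,0],[0,0,0],[0,0,0],[0,0,0]], "delta_pos": [[0,0,0],[0,0,0],[0,0,0],[0,0,-0.01],[0,0,-0.02],[0,0,-0.03],[0,0,-0.03],[0,0,-0.03],[0,0,0],[0,0,0]], "gripper": [0.05,0.05,0.05,0.05,0.05,0.05,0.05,0.05,0.05,0.05]}}

```text
time: 29.82
tool_pos: [0.4139, -0.2127, 0.231]
tcp_rot: [2.01, 2.405, 0.002]
wrist_force: [-0.3, -0.2, -0.1]
width: 0.585
grip_force: 0.0
```

```bash
python3 - <<'E'
from h import *
np.set_printoptions(precision=4,suppress=True)
plan(.591,-.141,.21,85)
def tile(im,u,v,w=26,h=30):
    c=im[v:v+h,u:u+w].astype(float)/255; c=(c**.5*255).astype(np.uint8)
    return cv2.resize(c,None,fx=10,fy=10,interpolation=cv2.INTER_CUBIC)
t=shot('top','t6');s=shot('side','s6')
cv2.imwrite('pics/c6.png',np.hstack([tile(t,300,162),tile(s,284,208),tile(s,237,268)]))
E
```

```text
t 29.82 tcp [ 0.4139 -0.2127  0.231 ] close 10.23 q [-0.53 -0.15  2.04 -0.    1.24 -0.71] F [-0.3 -0.2 -0.1] w 0.585 turn z -1.3051 shift [-0.1701  0.0869  0.0218] tilt z [ 0.006 -0.003 -1.   ]
```

View pics/c6.png

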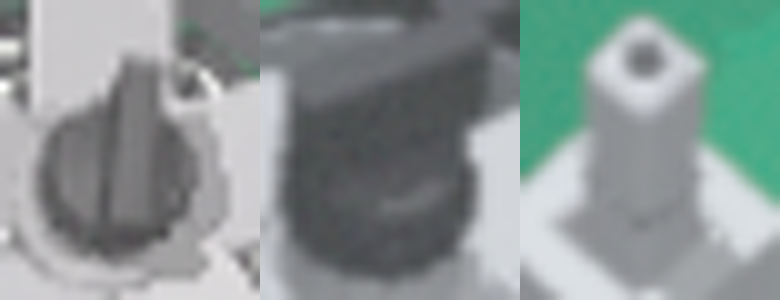

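Wing is at top tile (137,145), lying about -4.5° to world x. The pen stands in its holder (display (643,60)). Next, line up with the wing.

Call:
{"fn": "jog_arm", "kwargs": {"turn": [[0,0,-0.1095],[0,0,-0.1095],[0,0,-0.1095],[0,0,-0.1095],[0,0,-0.1095],[0,0,-0.1095],[0,0,-0.1095],[0,0,-0.1095],[0,0,-0.1095],[0,0,-0.1095],[0,0,-0.1095],[0,0,-0.1095],[0,0,0],[0,0,0]], "delta_pos": [[0,0,0],[0,0,0],[0,0,0],[0,0,0],[0,0,0],[0,0,0],[0,0,0],[0,0,0],[0,0,0],[0,0,0],[0,0,0],[0,0,0],[0,0,0],[0,0,0]], "gripper": [0.05,0.05,0.05,0.05,0.05,0.05,0.05,0.05,0.05,0.05,0.05,0.05,0.05,0.05]}}

```text
time: 31.08
tool_pos: [0.4112, -0.2112, 0.2257]
tcp_rot: [-0.128, -3.136, -0.002]
wrist_force: [0.3, -0.4, -0.6]
width: 0.583
grip_force: 0.0
```

```bash
python3 - <<'E'
from h import *
plan(.591,-.141,.2,85.5)
E
```

```text
t 31.08 tcp [ 0.4112 -0.2112  0.2257] close 85.34 q [-0.53 -0.14  2.04 -0.    1.24 -2.02] F [ 0.3 -0.4 -0.6] w 0.583 turn z -0.0029 shift [-0.1738  0.084   0.0254] tilt z [-0.003  0.002 -1.   ]
```

Call:
{"fn": "jog_arm", "kwargs": {"turn": [[0,0,-0.003],[0,0,0],[0,0,0],[0,0,0],[0,0,0],[0,0,0],[0,0,0],[0,0,0],[0,0,0],[0,0,0],[0,0,0],[0,0,0],[0,0,0]], "delta_pos": [[-0.0217,0.0105,0],[-0.0217,0.0105,0],[-0.0217,0.0105,0],[-0.0217,0.0105,0],[-0.0217,0.0105,0],[-0.0217,0.0105,0],[-0.0217,0.0105,0],[-0.0217,0.0105,0],[0,0,0.025],[0,0,0.025],[0,0,0.02],[0,0,0],[0,0,0]], "gripper": [0.05,0.05,0.05,0.05,0.05,0.05,0.05,0.05,0.05,0.05,0.05,0.05,0.05]}}

```text
time: 32.17
tool_pos: [0.5899, -0.1405, 0.1551]
tcp_rot: [-0.121, -3.135, -0.002]
wrist_force: [-0.0, 0.5, 0.8]
width: 0.586
grip_force: 0.0
```

Call:
{"fn": "jog_arm", "kwargs": {"turn": [[0,0,0],[0,0,0]], "delta_pos": [[0,0,0],[0,0,0]], "gripper": [0.05,0.05]}}

```text
time: 32.33
tool_pos: [0.5928, -0.1415, 0.1592]
tcp_rot: [0.12, 3.136, -0.001]
wrist_force: [0.5, 0.1, -0.3]
width: 0.587
grip_force: 0.0
```

```bash
python3 - <<'E'
from h import *
plan(.591,-.141,.119,85.5)
E
```

```text
t 32.33 tcp [ 0.5928 -0.1415  0.1592] close 85.63 q [-0.28  0.19  1.83 -0.    1.12 -1.77] F [ 0.5  0.1 -0.3] w 0.587 turn z 0.0022 shift [0.0019 0.0004 0.0402] tilt z [ 0.003 -0.001 -1.   ]
```

Lower, then close gently.

Call:
{"fn": "jog_arm", "kwargs": {"turn": [[0,0,0],[0,0,0],[0,0,0],[0,0,0],[0,0,0],[0,0,0]], "delta_pos": [[0.0015,0.0004,0.015],[0,0,0.012],[0,0,0.008],[0,0,0.004],[0,0,0],[0,0,0]], "gripper": [0.05,0.05,0.05,0.05,0.05,0.05]}}

```text
time: 32.83
tool_pos: [0.5901, -0.1406, 0.1182]
tcp_rot: [-0.119, -3.139, -0.0]
wrist_force: [0.3, -0.5, 0.5]
width: 0.587
grip_force: 0.0
```

Call:
{"fn": "jog_arm", "kwargs": {"turn": [[0,0,0],[0,0,0],[0,0,0],[0,0,0],[0,0,0],[0,0,0],[0,0,0],[0,0,0]], "delta_pos": [[0,0,0],[0,0,0],[0,0,0],[0,0,0],[0,0,0],[0,0,0],[0,0,0],[0,0,0]], "gripper": [0.005,0.005,0.005,0.005,0.005,0.005,0.005,0.005], "grip_force": 40}}

```text
time: 33.5
tool_pos: [0.5907, -0.1406, 0.119]
tcp_rot: [0.118, 3.138, -0.0]
wrist_force: [0.9, -0.0, 3.5]
width: 0.147
grip_force: 41.5
```

```bash
python3 - <<'E'
from h import *
plan(.591,-.141,.119,85.5);print(read_state()['torque'])
E
```

```text
t 33.5 tcp [ 0.5907 -0.1406  0.119 ] close 85.68 q [-0.27  0.23  1.86  0.    1.05 -1.77] F [ 0.9 -0.   3.5] w 0.147 turn z 0.0031 shift [-0.0004 -0.0004 -0.    ] tilt z [ 0.001 -0.    -1.   ]
[ 0.14630986  0.01326948 -0.0064083 ]
```

Call:
{"fn": "jog_arm", "kwargs": {"turn": [[0,0,0.06],[0,0,0.06],[0,0,0.06],[0,0,0.06],[0,0,0.06],[0,0,0]], "delta_pos": [[0,0,0],[0,0,0],[0,0,0],[0,0,0],[0,0,-0.0003],[0,0,0]], "gripper": [0.005,0.005,0.005,0.005,0.005,0.005]}}

```text
time: 34.0
tool_pos: [0.5904, -0.1403, 0.119]
tcp_rot: [0.588, 3.085, 0.001]
wrist_force: [-0.4, 2.2, 3.8]
width: 0.146
grip_force: 41.6
```

```bash
python3 - <<'E'
from h import *
plan(.591,-.141,.119,85.5);print(read_state()['torque'])
E
```

```text
t 34.0 tcp [ 0.5904 -0.1403  0.119 ] close 68.42 q [-0.27  0.23  1.86  0.    1.05 -1.47] F [-0.4  2.2  3.8] w 0.146 turn z -0.2982 shift [-0.0006 -0.0006  0.    ] tilt z [ 0.001  0.    -1.   ]
[0.34169349 0.04599272 0.08200722]
```

It gives: it turned 17° with about 0.08 N m and the fingers didn't slip. Carry on.

Call:
{"fn": "jog_arm", "kwargs": {"turn": [[0,0,0.1],[0,0,0.1],[0,0,0.1],[0,0,0.1],[0,0,0.1],[0,0,0.1],[0,0,0.1],[0,0,0.1],[0,0,0.1],[0,0,0.1],[0,0,0.1],[0,0,0.1],[0,0,0.1],[0,0,0.1],[0,0,0.1],[0,0,0.1],[0,0,0.1],[0,0,0.1]], "delta_pos": [[0,0,-0.0001],[0,0,-0.0001],[0,0,-0.0001],[0,0,-0.0001],[0,0,-0.0001],[0,0,-0.0001],[0,0,-0.0001],[0,0,-0.0001],[0,0,-0.0001],[0,0,-0.0001],[0,0,-0.0001],[0,0,-0.0001],[0,0,-0.0001],[0,0,-0.0001],[0,0,-0.0001],[0,0,-0.0001],[0,0,-0.0001],[0,0,-0.0001]], "gripper": [0.005,0.005,0.005,0.005,0.005,0.005,0.005,0.005,0.005,0.005,0.005,0.005,0.005,0.005,0.005,0.005,0.005,0.005]}}

```text
time: 35.5
tool_pos: [0.59, -0.1404, 0.1207]
tcp_rot: [-2.784, -1.455, 0.0]
wrist_force: [-1.0, 1.3, 4.6]
width: 0.144
grip_force: 41.7
```

Call:
{"fn": "jog_arm", "kwargs": {"turn": [[0,0,0.1],[0,0,0.1],[0,0,0.1],[0,0,0.1],[0,0,0.1],[0,0,0.1],[0,0,0.1],[0,0,0.1],[0,0,0.1],[0,0,0.1],[0,0,0.1],[0,0,0.1],[0,0,0.1],[0,0,0.1],[0,0,0.1],[0,0,0.1],[0,0,0],[0,0,0]], "delta_pos": [[0,0,-0.0001],[0,0,-0.0001],[0,0,-0.0001],[0,0,-0.0001],[0,0,-0.0001],[0,0,-0.0001],[0,0,-0.0001],[0,0,-0.0001],[0,0,-0.0001],[0,0,-0.0001],[0,0,-0.0001],[0,0,-0.0001],[0,0,-0.0001],[0,0,-0.0001],[0,0,-0.0001],[0,0,-0.0001],[0,0,0],[0,0,0]], "gripper": [0.005,0.005,0.005,0.005,0.005,0.005,0.005,0.005,0.005,0.005,0.005,0.005,0.005,0.005,0.005,0.005,0.005,0.005]}}

```text
time: 37.0
tool_pos: [0.59, -0.1401, 0.1222]
tcp_rot: [-2.986, 0.973, 0.001]
wrist_force: [-0.7, 3.2, 3.6]
width: 0.148
grip_force: 41.7
```

```bash
python3 - <<'E'
from h import *
plan(.591,-.141,.119,85.5);print(read_state()['torque'])
E
```

```text
t 37.0 tcp [ 0.59   -0.1401  0.1222] close -126.1 q [-0.27  0.23  1.86  0.    1.05  1.93] F [-0.7  3.2  3.6] w 0.148 turn z -0.5516 shift [0.0011 0.0008 0.0032] tilt z [-0.     0.001 -1.   ]
[ 0.63869764  0.14156683 -0.03467563]
```

Call:
{"fn": "jog_arm", "kwargs": {"turn": [[0,0,0],[0,0,0],[0,0,0],[0,0,0],[0,0,0],[0,0,0],[0,0,-0.1],[0,0,-0.12],[0,0,-0.12],[0,0,-0.12],[0,0,-0.12],[0,0,-0.12],[0,0,-0.12],[0,0,-0.12],[0,0,-0.12],[0,0,-0.12],[0,0,-0.12],[0,0,-0.12],[0,0,-0.12],[0,0,-0.12]], "delta_pos": [[0,0,0],[0,0,0],[0,0,0],[0,0,0],[0,0,0],[0,0,0],[0,0,0],[0,0,0],[0,0,0],[0,0,0],[0,0,0],[0,0,0],[0,0,0],[0,0,0],[0,0,0],[0,0,0],[0,0,0],[0,0,0],[0,0,0],[0,0,0]], "gripper": [0.08,0.08,0.08,0.08,0.08,0.08,0.08,0.08,0.08,0.08,0.08,0.08,0.08,0.08,0.08,0.08,0.08,0.08,0.08,0.08]}}

```text
time: 38.67
tool_pos: [0.5901, -0.1406, 0.1219]
tcp_rot: [2.732, 1.551, -0.0]
wrist_force: [0.4, -0.1, -0.5]
width: 0.935
grip_force: 0.0
```

Call:
{"fn": "jog_arm", "kwargs": {"turn": [[0,0,-0.12],[0,0,-0.12],[0,0,-0.12],[0,0,-0.12],[0,0,-0.12],[0,0,-0.12],[0,0,-0.12],[0,0,-0.12],[0,0,-0.12],[0,0,-0.12],[0,0,-0.12],[0,0,-0.12],[0,0,-0.04],[0,0,0],[0,0,0]], "delta_pos": [[0,0,0],[0,0,0],[0,0,0],[0,0,0],[0,0,0],[0,0,0],[0,0,0],[0,0,0],[0,0,0],[0,0,0],[0,0,0],[0,0,0],[0,0,0],[0,0,0],[0,0,0]], "gripper": [0.08,0.08,0.08,0.08,0.08,0.08,0.08,0.08,0.08,0.08,0.08,0.08,0.08,0.08,0.08]}}

```text
time: 39.92
tool_pos: [0.5901, -0.1406, 0.1219]
tcp_rot: [-0.983, -2.984, 0.0]
wrist_force: [-0.1, 0.0, 0.6]
width: 0.94
grip_force: 0.0
```

```bash
python3 - <<'E'
from h import *
plan(.5903,-.1404,.1225,-126.1)
E
```

```text
t 39.92 tcp [ 0.5901 -0.1406  0.1219] close 53.52 q [-0.27  0.23  1.86 -0.    1.05 -1.21] F [-0.1  0.   0.6] w 0.94 turn z -0.0067 shift [-0.0001  0.0003 -0.0006] tilt z [-0. -0. -1.]
```

Call:
{"fn": "jog_arm", "kwargs": {"turn": [[0,0,-0.006],[0,0,0],[0,0,0],[0,0,0],[0,0,0],[0,0,0],[0,0,0],[0,0,0],[0,0,0],[0,0,0]], "delta_pos": [[0,0,0],[0,0,0],[0,0,0],[0,0,0],[0,0,0],[0,0,0],[0,0,0],[0,0,0],[0,0,0],[0,0,0]], "gripper": [0.005,0.005,0.005,0.005,0.005,0.005,0.005,0.005,0.005,0.005]}}

```text
time: 40.75
tool_pos: [0.5903, -0.1405, 0.1221]
tcp_rot: [0.972, 2.987, 0.0]
wrist_force: [1.0, 1.9, -0.4]
width: 0.138
grip_force: 42.1
```

Call:
{"fn": "jog_arm", "kwargs": {"turn": [[0,0,0.1],[0,0,0.1],[0,0,0.1],[0,0,0.1],[0,0,0.1],[0,0,0.1],[0,0,0.1],[0,0,0.1],[0,0,0.1],[0,0,0.1],[0,0,0.1],[0,0,0.1],[0,0,0.1],[0,0,0.1],[0,0,0.1],[0,0,0.1],[0,0,0.1],[0,0,0.1]], "delta_pos": [[0,0,-0.0001],[0,0,-0.0001],[0,0,-0.0001],[0,0,-0.0001],[0,0,-0.0001],[0,0,-0.0001],[0,0,-0.0001],[0,0,-0.0001],[0,0,-0.0001],[0,0,-0.0001],[0,0,-0.0001],[0,0,-0.0001],[0,0,-0.0001],[0,0,-0.0001],[0,0,-0.0001],[0,0,-0.0001],[0,0,-0.0001],[0,0,-0.0001]], "gripper": [0.005,0.005,0.005,0.005,0.005,0.005,0.005,0.005,0.005,0.005,0.005,0.005,0.005,0.005,0.005,0.005,0.005,0.005]}}

```text
time: 42.25
tool_pos: [0.5897, -0.1403, 0.1238]
tcp_rot: [-2.946, -1.088, 0.001]
wrist_force: [-1.0, 1.8, 0.5]
width: 0.143
grip_force: 42.4
```

```bash
python3 - <<'E'
from h import *
plan(.5903,-.1404,.1225,-126.1);print(read_state()['torque'])
E
```

```text
t 42.25 tcp [ 0.5897 -0.1403  0.1238] close -49.46 q [-0.27  0.22  1.86  0.    1.06  0.59] F [-1.   1.8  0.5] w 0.143 turn z 1.3376 shift [ 0.0006 -0.0002  0.0013] tilt z [-0.001  0.    -1.   ]
[0.3197599  0.14045708 0.12804372]
```

Call:
{"fn": "jog_arm", "kwargs": {"turn": [[0,0,0.1],[0,0,0.1],[0,0,0.1],[0,0,0.1],[0,0,0.1],[0,0,0.1],[0,0,0],[0,0,0]], "delta_pos": [[0,0,-0.0001],[0,0,-0.0001],[0,0,-0.0001],[0,0,-0.0001],[0,0,-0.0005],[0,0,-0.001],[0,0,-0.001],[0,0,0]], "gripper": [0.005,0.005,0.005,0.005,0.005,0.005,0.005,0.005]}}

```text
time: 42.92
tool_pos: [0.5893, -0.1401, 0.1255]
tcp_rot: [-3.135, -0.18, 0.003]
wrist_force: [1.3, 1.5, -5.4]
width: 0.145
grip_force: 41.2
```

```bash
python3 - <<'E'
from h import *
plan(.5903,-.1404,.1225,-126.1);print(read_state()['torque'])
E
```

```text
t 42.92 tcp [ 0.5893 -0.1401  0.1255] close -83.42 q [-0.27  0.22  1.86  0.    1.06  1.18] F [ 1.3  1.5 -5.4] w 0.145 turn z 0.745 shift [ 0.001  -0.0003  0.003 ] tilt z [-0.002  0.001 -1.   ]
[ 0.32832243 -0.1786681   0.06963925]
```

Call:
{"fn": "jog_arm", "kwargs": {"turn": [[0,0,0.1],[0,0,0.1],[0,0,0.1],[0,0,0.1],[0,0,0.1],[0,0,0.1],[0,0,0],[0,0,0]], "delta_pos": [[0,0,0],[0,0,0],[0,0,0],[0,0,0],[0,0,0],[0,0,0],[0,0,0],[0,0,0]], "gripper": [0.005,0.005,0.005,0.005,0.005,0.005,0.005,0.005]}}

```text
time: 43.58
tool_pos: [0.5896, -0.14, 0.1261]
tcp_rot: [-3.05, 0.752, 0.002]
wrist_force: [0.9, 4.2, -4.0]
width: 0.142
grip_force: 41.4
```

```bash
python3 - <<'E'
from h import *
plan(.5903,-.1404,.1225,-126.1);print(read_state()['torque'])
def tile(im,u,v,w=26,h=30):
    c=im[v:v+h,u:u+w].astype(float)/255; c=(c**.5*255).astype(np.uint8)
    return cv2.resize(c,None,fx=13,fy=13,interpolation=cv2.INTER_CUBIC)
s=shot('side','s7');cv2.imwrite('pics/c7.png',tile(s,282,200,30,36))
E
```

```text
t 43.58 tcp [ 0.5896 -0.14    0.1261] close -117.71 q [-0.27  0.22  1.86  0.    1.06  1.78] F [ 0.9  4.2 -4. ] w 0.142 turn z 0.1465 shift [ 0.0008 -0.0001  0.0036] tilt z [-0.001  0.001 -1.   ]
[ 0.57478053 -0.12930654  0.04223787]
```

View pics/c7.png

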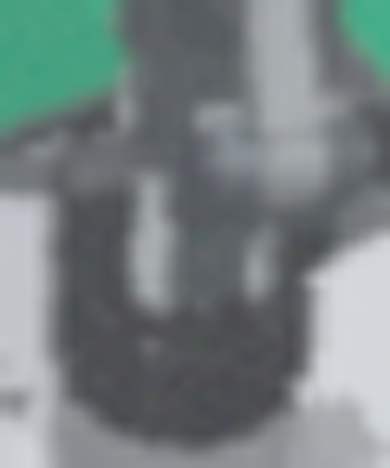

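Call:
{"fn": "jog_arm", "kwargs": {"turn": [[0,0,0],[0,0,0],[0,0,0],[0,0,0]], "delta_pos": [[0,0,-0.001],[0,0,-0.001],[0,0,-0.001],[0,0,0]], "gripper": [0.005,0.005,0.005,0.005]}}

```text
time: 43.97
tool_pos: [0.5897, -0.1403, 0.1295]
tcp_rot: [-3.049, 0.758, 0.002]
wrist_force: [0.1, 3.4, -5.4]
width: 0.142
grip_force: 41.2
```

```bash
python3 - <<'E'
from h import *
plan(.5903,-.1404,.1225,-126.1);print(read_state()['torque'])
E
```

```text
t 43.97 tcp [ 0.5897 -0.1403  0.1295] close -117.91 q [-0.27  0.22  1.86  0.    1.07  1.78] F [ 0.1  3.4 -5.4] w 0.142 turn z 0.1429 shift [ 0.0006 -0.0003  0.007 ] tilt z [-0.001  0.001 -1.   ]
[0.74052627 0.04356009 0.027724  ]
```

Call:
{"fn": "jog_arm", "kwargs": {"turn": [[0,0,0],[0,0,0],[0,0,0],[0,0,0],[0,0,0],[0,0,0]], "delta_pos": [[-0.0005,-0.0009,-0.001],[0,0,-0.003],[0,0,-0.003],[0,0,-0.003],[0,0,0],[0,0,0]], "gripper": [0.005,0.005,0.005,0.005,0.005,0.005]}}

```text
time: 44.47
tool_pos: [0.5904, -0.1399, 0.141]
tcp_rot: [3.048, -0.759, 0.002]
wrist_force: [-2.9, 1.6, 0.2]
width: 0.145
grip_force: 41.9
```

```bash
python3 - <<'E'
from h import *
plan(.5903,-.1404,.1225,-126.1);print(read_state()['torque'])
E
```

```text
t 44.47 tcp [ 0.5904 -0.1399  0.141 ] close -117.95 q [-0.27  0.21  1.85 -0.    1.09  1.79] F [-2.9  1.6  0.2] w 0.145 turn z 0.1423 shift [0.0002 0.0005 0.0185] tilt z [ 0.001 -0.001 -1.   ]
[0.32146283 0.44352082 0.0676622 ]
```

Call:
{"fn": "jog_arm", "kwargs": {"turn": [[0,0,0],[0,0,0],[0,0,0],[0,0,0],[0,0,-0.1],[0,0,-0.1],[0,0,-0.1],[0,0,-0.1],[0,0,-0.1],[0,0,-0.1],[0,0,-0.1],[0,0,-0.1],[0,0,-0.1],[0,0,-0.1],[0,0,-0.1],[0,0,-0.1],[0,0,-0.1],[0,0,0],[0,0,0]], "delta_pos": [[0,0,-0.005],[0,0,-0.01],[0,0,-0.015],[0,0,-0.02],[0,0,-0.02],[0,0,-0.015],[0,0,0],[0,0,0],[0,0,0],[0,0,0],[0,0,0],[0,0,0],[0,0,0],[0,0,0],[0,0,0],[0,0,0],[0,0,0],[0,0,0],[0,0,0]], "gripper": [0.005,0.005,0.005,0.005,0.005,0.005,0.005,0.005,0.005,0.005,0.005,0.005,0.005,0.005,0.005,0.005,0.005,0.005,0.005]}}

```text
time: 46.05
tool_pos: [0.591, -0.1401, 0.2263]
tcp_rot: [2.886, 1.236, 0.003]
wrist_force: [0.1, -0.1, -0.3]
width: 0.143
grip_force: 41.8
```

```bash
cat >> h.py <<'E'
def tray(t):
    g=cv2.cvtColor(t,cv2.COLOR_BGR2HSV); w=cv2.inRange(g,(0,0,120),(180,40,255)); w[:150]=0;w[:,178:]=0;w[255:]=0;w[:,:85]=0
    r=cv2.minAreaRect(max(cv2.findContours(w,0,2)[0],key=cv2.contourArea))
    b=np.array([onz('top',*q,.028)for q in cv2.boxPoints(r)]);print('tray',r,b.mean(0).round(4))
def pad(t):
    g=cv2.cvtColor(t,cv2.COLOR_BGR2HSV); w=cv2.inRange(g,(0,0,25),(180,60,90)); w[:155]=0;w[:,:346]=0;w[245:]=0;w[:,440:]=0
    r=cv2.minAreaRect(max(cv2.findContours(w,0,2)[0],key=cv2.contourArea))
    b=np.array([onz('top',*q,.008)for q in cv2.boxPoints(r)]);print('pad',r,b.mean(0).round(4))
E
python3 - <<'E'
from h import *
plan(.46,.41,.24)
for n in('t3','t6'):
    if n=='t6': i=cv2.imread('pics/t6_raw.png');tray(i);pad(i)
tray(cv2.imread('pics/top0_raw.png'));pad(cv2.imread('pics/top0_raw.png'))
t=shot('top','t8');tray(t);pad(t)
s=shot('side','s8',(260,130,360,230),5)
E
```

```text
t 46.05 tcp [ 0.591  -0.1401  0.2263] close -43.63 q [-0.27  0.14  1.76 -0.    1.24  0.49] F [ 0.1 -0.1 -0.3] w 0.143 turn z 0.0 shift [ 0.3078 -0.4743 -0.0147] tilt z [ 0.003 -0.001 -1.   ]
tray ((134.94671630859375, 206.02490234375), (58.61128234863281, 85.4967041015625), 1.5074357986450195) [0.5313 0.4142 0.028 ]
pad ((383.5, 202.5), (69.0, 75.0), 90.0) [ 0.5322 -0.3787  0.008 ]
tray ((134.86915588378906, 206.01889038085938), (58.68178939819336, 85.24073028564453), 1.2453643083572388) [0.5313 0.4144 0.028 ]
pad ((391.0, 196.5), (57.0, 62.0), 90.0) [ 0.5507 -0.404   0.008 ]
tray ((134.94671630859375, 206.02490234375), (58.61128234863281, 85.4967041015625), 1.5074357986450195) [0.5313 0.4142 0.028 ]
pad ((395.5, 196.5), (57.0, 53.0), 90.0) [ 0.5504 -0.4184  0.008 ]
```

View pics/s8.png

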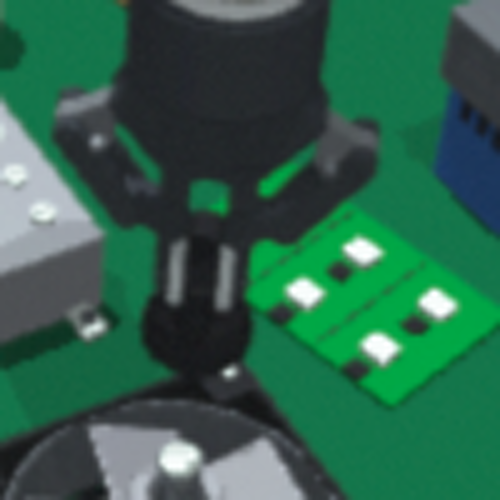

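The nut hangs in the gripper (display (200,320)), the bare stub shows at (180,460), and the tray hasn't moved. Carry the nut over.

Call:
{"fn": "jog_arm", "kwargs": {"turn": [[0,0,0],[0,0,0],[0,0,0],[0,0,0],[0,0,0],[0,0,0],[0,0,0],[0,0,0],[0,0,0],[0,0,0],[0,0,0],[0,0,0],[0,0,0],[0,0,0],[0,0,0],[0,0,0],[0,0,0],[0,0,0],[0,0,0],[0,0,0]], "delta_pos": [[0.01,-0.0154,0],[0.0175,-0.027,0],[0.0175,-0.027,0],[0.0175,-0.027,0],[0.0175,-0.027,0],[0.0175,-0.027,0],[0.0175,-0.027,0],[0.0175,-0.027,0],[0.0175,-0.027,0],[0.0175,-0.027,0],[0.0175,-0.027,0],[0.0175,-0.027,0],[0.0175,-0.027,0],[0.0175,-0.027,0],[0.0175,-0.027,0],[0.0175,-0.027,0],[0.0175,-0.027,0],[0.0175,-0.027,0],[0,0,0.03],[0,0,0.03]], "gripper": [0.005,0.005,0.005,0.005,0.005,0.005,0.005,0.005,0.005,0.005,0.005,0.005,0.005,0.005,0.005,0.005,0.005,0.005,0.005,0.005]}}

```text
time: 47.82
tool_pos: [0.4587, 0.4139, 0.1673]
tcp_rot: [-2.883, -1.242, -0.012]
wrist_force: [0.2, 0.4, -1.1]
width: 0.145
grip_force: 42.0
```

Call:
{"fn": "jog_arm", "kwargs": {"turn": [[0,0,0],[0,0,0],[0,0,0],[0,0,0]], "delta_pos": [[0,0,0.03],[0,0,0.03],[0,0,0],[0,0,0]], "gripper": [0.005,0.005,0.005,0.005]}}

```text
time: 48.15
tool_pos: [0.4559, 0.4089, 0.1029]
tcp_rot: [2.885, 1.239, -0.007]
wrist_force: [0.2, -0.5, -0.2]
width: 0.144
grip_force: 41.8
```

```bash
python3 - <<'E'
from h import *
plan(.46,.41,.034)
E
```

```text
t 48.15 tcp [0.4559 0.4089 0.1029] close -43.52 q [ 0.69  0.26  1.86 -0.    1.03  1.45] F [ 0.2 -0.5 -0.2] w 0.144 turn z 0.0 shift [0.0039 0.0022 0.0689] tilt z [-0.004 -0.003 -1.   ]
```

Call:
{"fn": "jog_arm", "kwargs": {"turn": [[0,0,0],[0,0,0],[0,0,0],[0,0,0],[0,0,0],[0,0,0]], "delta_pos": [[0.002,0,0.02],[0,0,0.02],[0,0,0.015],[0,0,0.008],[0,0,0],[0,0,0]], "gripper": [0.005,0.005,0.005,0.005,0.005,0.005]}}

```text
time: 48.65
tool_pos: [0.4598, 0.4122, 0.0435]
tcp_rot: [-2.886, -1.24, -0.004]
wrist_force: [0.1, -0.1, -0.4]
width: 0.142
grip_force: 41.9
```

```bash
python3 - <<'E'
from h import *
plan(.46,.41,.034)
E
```

```text
t 48.65 tcp [0.4598 0.4122 0.0435] close -43.49 q [ 0.69  0.33  1.89 -0.    0.92  1.45] F [ 0.1 -0.1 -0.4] w 0.142 turn z 0.0 shift [-0.0015  0.0017  0.0095] tilt z [ 0.002  0.001 -1.   ]
```

Call:
{"fn": "jog_arm", "kwargs": {"turn": [[0,0,0],[0,0,0],[0,0,0],[0,0,0],[0,0,0]], "delta_pos": [[0,0,0.004],[0,0,0.003],[0,0,0.002],[0,0,0],[0,0,0]], "gripper": [0.005,0.005,0.005,0.005,0.005]}}

```text
time: 49.07
tool_pos: [0.4591, 0.4118, 0.0332]
tcp_rot: [-2.886, -1.241, -0.002]
wrist_force: [1.2, 0.8, 1.0]
width: 0.141
grip_force: 42.0
```

```bash
python3 - <<'E'
from h import *
plan(.46,.41,.034)
E
```

```text
t 49.07 tcp [0.4591 0.4118 0.0332] close -43.47 q [ 0.69  0.34  1.9  -0.    0.9   1.45] F [1.2 0.8 1. ] w 0.141 turn z 0.0 shift [-0.0007  0.0019 -0.0008] tilt z [ 0.001  0.001 -1.   ]
```

Call:
{"fn": "jog_arm", "kwargs": {"turn": [[0,0,0],[0,0,0],[0,0,0],[0,0,0],[0,0,0],[0,0,0],[0,0,0],[0,0,0],[0,0,0],[0,0,0],[0,0,0]], "delta_pos": [[0,0,0],[0,0,0],[0,0,0],[0,0,-0.01],[0,0,-0.02],[0,0,-0.03],[0,0,-0.035],[0,0,-0.035],[0,0,-0.035],[0,0,-0.02],[0,0,0]], "gripper": [0.045,0.045,0.045,0.045,0.045,0.045,0.045,0.045,0.045,0.045,0.045]}}

```text
time: 49.98
tool_pos: [0.4616, 0.4139, 0.2259]
tcp_rot: [-2.883, -1.24, -0.019]
wrist_force: [0.5, 0.5, 0.6]
width: 0.526
grip_force: 0.0
```

Call:
{"fn": "jog_arm", "kwargs": {"turn": [[0,0,0],[0,0,0],[0,0,0],[0,0,0],[0,0,0],[0,0,0],[0,0,0],[0,0,0],[0,0,0],[0,0,0],[0,0,0],[0,0,0],[0,0,0],[0,0,0],[0,0,0],[0,0,0],[0,0,0],[0,0,0],[0,0,0],[0,0,0]], "delta_pos": [[-0.01,0.0154,0],[-0.0175,0.027,0],[-0.0175,0.027,0],[-0.0175,0.027,0],[-0.0175,0.027,0],[-0.0175,0.027,0],[-0.0175,0.027,0],[-0.0175,0.027,0],[-0.0175,0.027,0],[-0.0175,0.027,0],[-0.0175,0.027,0],[-0.0175,0.027,0],[-0.0175,0.027,0],[-0.0175,0.027,0],[-0.0175,0.027,0],[-0.0175,0.027,0],[-0.0175,0.027,0],[-0.0175,0.027,0],[0,0,0],[0,0,0]], "gripper": [0.085,0.085,0.085,0.085,0.085,0.085,0.085,0.085,0.085,0.085,0.085,0.085,0.085,0.085,0.085,0.085,0.085,0.085,0.085,0.085]}}

```text
time: 51.65
tool_pos: [0.591, -0.1395, 0.217]
tcp_rot: [-2.887, -1.236, 0.001]
wrist_force: [-0.4, 0.9, 0.0]
width: 0.997
grip_force: 0.0
```

```bash
python3 - <<'E'
from h import *
plan(.5903,-.1404,.15)
t=shot('top','t9');tray(t)
a=t[160:260,85:185]; cv2.imwrite('pics/c9.png',cv2.resize(a,None,fx=4,fy=4,interpolation=2))
E
```

```text
t 51.65 tcp [ 0.591  -0.1395  0.217 ] close -43.64 q [-0.27  0.15  1.77  0.    1.23  0.49] F [-0.4  0.9  0. ] w 0.997 turn z 0.0 shift [-0.0011  0.0002  0.067 ] tilt z [-0.001  0.001 -1.   ]
tray ((134.94671630859375, 206.02490234375), (58.61128234863281, 85.4967041015625), 1.5074357986450195) [0.5313 0.4142 0.028 ]
```

View pics/c9.png

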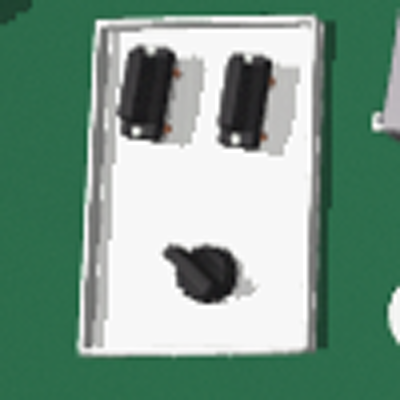

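The tray holds both carriers (display (147,92) and (245,100)) and the nut standing up (210,275). That was my last allowed picture view, so from here I measure by numbers. Next, the impeller.

Call:
{"fn": "jog_arm", "kwargs": {"turn": [[0,0,0],[0,0,0],[0,0,0],[0,0,0],[0,0,0],[0,0,0],[0,0,0],[0,0,0],[0,0,0],[0,0,0]], "delta_pos": [[-0.0008,0.0002,0.02],[0,0,0.025],[0,0,0.025],[0,0,0.025],[0,0,0.02],[0,0,0.012],[0,0,0.006],[0,0,0.004],[0,0,0],[0,0,0]], "gripper": [0.085,0.085,0.085,0.085,0.085,0.085,0.085,0.085,0.085,0.085]}}

```text
time: 52.53
tool_pos: [0.592, -0.1387, 0.0819]
tcp_rot: [2.885, 1.241, 0.002]
wrist_force: [-0.5, -0.2, 1.5]
width: 0.994
grip_force: 0.0
```

```bash
python3 - <<'E'
from h import *
plan(.5903,-.1404,.069)
E
```

```text
t 52.53 tcp [ 0.592  -0.1387  0.0819] close -43.44 q [-0.27  0.27  1.89  0.    0.98  0.49] F [-0.5 -0.2  1.5] w 0.994 turn z 0.0 shift [-0.0024 -0.0001  0.0129] tilt z [ 0.002 -0.    -1.   ]
```

Call:
{"fn": "jog_arm", "kwargs": {"turn": [[0,0,0],[0,0,0],[0,0,0],[0,0,0],[0,0,0],[0,0,0],[0,0,0]], "delta_pos": [[-0.002,0,0.006],[0,0,0.005],[0,0,0.002],[0,0,0],[0,0,0],[0,0,0],[0,0,0]], "gripper": [0.085,0.085,0.06,0.06,0.055,0.055,0.055]}}

```text
time: 53.12
tool_pos: [0.5899, -0.1403, 0.0679]
tcp_rot: [2.886, 1.241, 0.0]
wrist_force: [-0.9, -0.6, 0.0]
width: 0.645
grip_force: 0.0
```

```bash
python3 - <<'E'
from h import *
plan(.5903,-.1404,.069)
E
```

```text
t 53.12 tcp [ 0.5899 -0.1403  0.0679] close -43.47 q [-0.27  0.28  1.9   0.    0.96  0.48] F [-0.9 -0.6  0. ] w 0.645 turn z 0.0 shift [ 0.0002  0.0004 -0.0011] tilt z [ 0. -0. -1.]
```

Call:
{"fn": "jog_arm", "kwargs": {"turn": [[0,0,0],[0,0,0],[0,0,0],[0,0,0],[0,0,0],[0,0,0]], "delta_pos": [[0,0,0],[0,0,0],[0,0,0],[0,0,0],[0,0,0],[0,0,0]], "gripper": [0.035,0.035,0.035,0.035,0.035,0.035], "grip_force": 50}}

```text
time: 53.62
tool_pos: [0.5902, -0.1403, 0.0683]
tcp_rot: [2.885, 1.241, 0.001]
wrist_force: [0.8, -0.1, 4.5]
width: 0.49
grip_force: 51.1
```

```bash
python3 - <<'E'
from h import *
plan(.5903,-.1404,.069)
E
```

```text
t 53.62 tcp [ 0.5902 -0.1403  0.0683] close -43.46 q [-0.27  0.28  1.9   0.    0.96  0.48] F [ 0.8 -0.1  4.5] w 0.49 turn z 0.0 shift [ 0.      0.0001 -0.0007] tilt z [ 0.001 -0.    -1.   ]
```

Call:
{"fn": "jog_arm", "kwargs": {"turn": [[0,0,0],[0,0,0],[0,0,0],[0,0,0],[0,0,0],[0,0,0],[0,0,0]], "delta_pos": [[0,0,-0.002],[0,0,-0.003],[0,0,-0.005],[0,0,-0.005],[0,0,-0.005],[0,0,0],[0,0,0]], "gripper": [0.035,0.035,0.035,0.035,0.035,0.035,0.035]}}

```text
time: 54.2
tool_pos: [0.5901, -0.1404, 0.0884]
tcp_rot: [2.885, 1.241, 0.002]
wrist_force: [-0.1, -0.8, -1.2]
width: 0.489
grip_force: 50.7
```

```bash
python3 - <<'E'
from h import *
plan(.5903,-.1404,.069);print(read_state()['torque'])
E
```

```text
t 54.2 tcp [ 0.5901 -0.1404  0.0884] close -43.46 q [-0.27  0.26  1.89  0.    0.99  0.48] F [-0.1 -0.8 -1.2] w 0.489 turn z 0.0 shift [0.0001 0.0001 0.0194] tilt z [ 0.001 -0.    -1.   ]
[-0.03302321 -0.01577107  0.03190573]
```

Call:
{"fn": "jog_arm", "kwargs": {"turn": [[0,0,0],[0,0,0],[0,0,0],[0,0,0],[0,0,0],[0,0,0],[0,0,0],[0,0,0],[0,0,0],[0,0,0]], "delta_pos": [[0,0,-0.008],[0,0,-0.012],[0,0,-0.015],[0,0,-0.015],[0,0,-0.015],[0,0,-0.015],[0,0,-0.015],[0,0,-0.01],[0,0,0],[0,0,0]], "gripper": [0.035,0.035,0.035,0.035,0.035,0.035,0.035,0.035,0.035,0.035]}}

```text
time: 55.03
tool_pos: [0.5902, -0.1404, 0.1938]
tcp_rot: [2.885, 1.241, 0.002]
wrist_force: [-0.4, -0.1, -1.8]
width: 0.487
grip_force: 50.8
```

```bash
python3 - <<'E'
from h import *
np.set_printoptions(precision=4,suppress=True)
t=shot('top','ta');s=shot('side','sa')
# pad: near-black region, seen from both cameras; line fits of the mask's border
def padq(n,im,box):
    g=cv2.cvtColor(im,cv2.COLOR_BGR2HSV)
    w=cv2.inRange(g,(0,0,25),(180,70,95)); m=np.zeros_like(w); m[box[1]:box[3],box[0]:box[2]]=w[box[1]:box[3],box[0]:box[2]]
    m=cv2.morphologyEx(m,cv2.MORPH_OPEN,np.ones((5,5)))
    c=max(cv2.findContours(m,0,2)[0],key=cv2.contourArea); h=cv2.convexHull(c)
    a=cv2.approxPolyDP(h,4,True)[:,0]
    print(n,cv2.contourArea(c),a.tolist()); X=np.array([onz(n,*q,.008) for q in a]);print(X[:,:2],X.mean(0))
for nm in('top0','ta'): padq('top',cv2.imread(f'pics/{nm}_raw.png'),(346,160,440,245))
for nm in('side0','sa'): padq('side',cv2.imread(f'pics/{nm}_raw.png'),(280,280,430,384))
plan(.55,-.403,.18)
E
```

```text
top 3327.0 [[418, 168], [422, 225], [363, 225], [361, 168]]
[[ 0.6418 -0.498 ]
 [ 0.4565 -0.4947]
 [ 0.4593 -0.3092]
 [ 0.6451 -0.3141]] [ 0.5507 -0.404   0.008 ]
top 2933.5 [[418, 168], [422, 225], [366, 225], [369, 168]]
[[ 0.6418 -0.498 ]
 [ 0.4565 -0.4947]
 [ 0.4592 -0.3186]
 [ 0.6446 -0.3399]] [ 0.5505 -0.4128  0.008 ]
side 6997.0 [[359, 291], [417, 359], [386, 383], [330, 383], [294, 331]]
[[ 0.6434 -0.3206]
 [ 0.6325 -0.503 ]
 [ 0.5453 -0.5017]
 [ 0.454  -0.4398]
 [ 0.4615 -0.3139]] [ 0.5473 -0.4158  0.008 ]
side 7000.0 [[359, 292], [417, 359], [386, 383], [330, 383], [294, 331]]
[[ 0.6416 -0.3225]
 [ 0.6325 -0.503 ]
 [ 0.5453 -0.5017]
 [ 0.454  -0.4398]
 [ 0.4615 -0.3139]] [ 0.547  -0.4162  0.008 ]
t 55.13 tcp [ 0.589  -0.1401  0.1918] close -43.47 q [-0.27  0.16  1.8   0.    1.18  0.48] F [-0.2  0.2 -0.8] w 0.488 turn z 0.0 shift [-0.2177  0.1526  0.0117] tilt z [-0.001  0.    -1.   ]
```

Call:
{"fn": "jog_arm", "kwargs": {"turn": [[0,0,0],[0,0,0],[0,0,0],[0,0,0],[0,0,0],[0,0,0],[0,0,0],[0,0,0],[0,0,0],[0,0,0],[0,0,0],[0,0,0],[0,0,0],[0,0,0],[0,0,0],[0,0,0]], "delta_pos": [[-0.01,0.007,0],[-0.0188,0.0132,0],[-0.0218,0.0154,0],[-0.0218,0.0154,0],[-0.0218,0.0154,0],[-0.0218,0.0154,0],[-0.0218,0.0154,0],[-0.0218,0.0154,0],[-0.0218,0.0154,0],[-0.0218,0.0154,0],[-0.015,0.01,0],[0,0,0.02],[0,0,0.03],[0,0,0.03],[0,0,0],[0,0,0]], "gripper": [0.035,0.035,0.035,0.035,0.035,0.035,0.035,0.035,0.035,0.035,0.035,0.035,0.035,0.035,0.035,0.035]}}

```text
time: 56.47
tool_pos: [0.5485, -0.4028, 0.1093]
tcp_rot: [-2.88, -1.238, 0.005]
wrist_force: [0.3, 0.1, -1.4]
width: 0.49
grip_force: 51.1
```

Call:
{"fn": "jog_arm", "kwargs": {"turn": [[0,0,0],[0,0,0]], "delta_pos": [[0,0,0],[0,0,0]], "gripper": [0.035,0.035]}}

```text
time: 56.63
tool_pos: [0.5523, -0.4052, 0.1153]
tcp_rot: [2.883, 1.24, 0.003]
wrist_force: [1.1, -0.4, -0.4]
width: 0.49
grip_force: 51.1
```

```bash
python3 - <<'E'
from h import *
np.set_printoptions(precision=4,suppress=True)
im=vision.read_camera('side')[:,:,::-1]; w=cv2.inRange(cv2.cvtColor(im,cv2.COLOR_BGR2HSV),(0,0,25),(180,70,95))
for (u,v) in [(417,359)]: print('right corner cols',np.where(w[v-2:v+3,380:430].any(0))[0].max()+380)
plan(.549,-.405,.037)
E
```

```text
right corner cols 419
t 56.68 tcp [ 0.5525 -0.4052  0.1156] close -43.45 q [-0.67  0.37  1.69  0.    1.08  0.09] F [-0.1 -0.7 -1.5] w 0.488 turn z 0.0 shift [-0.0023 -0.0031  0.0786] tilt z [ 0.004 -0.003 -1.   ]
```

Call:
{"fn": "jog_arm", "kwargs": {"turn": [[0,0,0],[0,0,0],[0,0,0],[0,0,0],[0,0,0],[0,0,0],[0,0,0]], "delta_pos": [[-0.0015,-0.002,0.02],[0,0,0.02],[0,0,0.015],[0,0,0.01],[0,0,0.004],[0,0,0],[0,0,0]], "gripper": [0.035,0.035,0.035,0.035,0.035,0.035,0.035]}}

```text
time: 57.27
tool_pos: [0.549, -0.4042, 0.0443]
tcp_rot: [2.885, 1.241, 0.001]
wrist_force: [0.1, -0.2, -0.8]
width: 0.493
grip_force: 51.2
```

```bash
python3 - <<'E'
from h import *
plan(.549,-.405,.037)
E
```

```text
t 57.27 tcp [ 0.549  -0.4042  0.0443] close -43.46 q [-0.67  0.44  1.74  0.    0.96  0.09] F [ 0.1 -0.2 -0.8] w 0.493 turn z 0.0 shift [-0.0006  0.0006  0.0073] tilt z [ 0.001 -0.001 -1.   ]
```

Call:
{"fn": "jog_arm", "kwargs": {"turn": [[0,0,0],[0,0,0],[0,0,0],[0,0,0],[0,0,0]], "delta_pos": [[0,0,0.003],[0,0,0.002],[0,0,0.0015],[0,0,0],[0,0,0]], "gripper": [0.035,0.035,0.035,0.035,0.035]}}

```text
time: 57.68
tool_pos: [0.5484, -0.4039, 0.0373]
tcp_rot: [2.886, 1.241, 0.0]
wrist_force: [0.3, 0.2, -1.0]
width: 0.488
grip_force: 51.2
```

```bash
python3 - <<'E'
from h import *
plan(.549,-.405,.037)
E
```

```text
t 57.68 tcp [ 0.5484 -0.4039  0.0373] close -43.47 q [-0.67  0.44  1.74 -0.    0.95  0.09] F [ 0.3  0.2 -1. ] w 0.488 turn z 0.0 shift [-0.0004  0.0012  0.0003] tilt z [ 0. -0. -1.]
```

Call:
{"fn": "jog_arm", "kwargs": {"turn": [[0,0,0],[0,0,0],[0,0,0]], "delta_pos": [[0,0,0.001],[0,0,0],[0,0,0]], "gripper": [0.035,0.035,0.035]}}

```text
time: 57.93
tool_pos: [0.5486, -0.4039, 0.0363]
tcp_rot: [2.886, 1.241, 0.0]
wrist_force: [-0.1, 0.1, -1.3]
width: 0.49
grip_force: 51.3
```

Call:
{"fn": "jog_arm", "kwargs": {"turn": [[0,0,0],[0,0,0],[0,0,0],[0,0,0],[0,0,0],[0,0,0],[0,0,0],[0,0,0],[0,0,0],[0,0,0],[0,0,0]], "delta_pos": [[0,0,0],[0,0,0],[0,0,0],[0,0,0],[0,0,-0.005],[0,0,-0.015],[0,0,-0.025],[0,0,-0.035],[0,0,-0.035],[0,0,-0.035],[0,0,-0.035]], "gripper": [0.065,0.065,0.065,0.065,0.065,0.065,0.065,0.065,0.065,0.065,0.065]}}

```text
time: 58.85
tool_pos: [0.5484, -0.4038, 0.2247]
tcp_rot: [2.885, 1.24, 0.001]
wrist_force: [0.4, -1.5, 0.2]
width: 0.762
grip_force: 0.0
```

```bash
python3 - <<'E'
from h import *
plan(.45,.1,.25)
E
```

```text
t 58.85 tcp [ 0.5484 -0.4038  0.2247] close -43.46 q [-0.67  0.28  1.6  -0.    1.26  0.09] F [ 0.4 -1.5  0.2] w 0.762 turn z 0.0 shift [ 0.298 -0.418 -0.026] tilt z [ 0.001 -0.001 -1.   ]
```

Call:
{"fn": "jog_arm", "kwargs": {"turn": [[0,0,0],[0,0,0],[0,0,0],[0,0,0],[0,0,0],[0,0,0],[0,0,0],[0,0,0],[0,0,0],[0,0,0],[0,0,0],[0,0,0],[0,0,0],[0,0,0],[0,0,0],[0,0,0],[0,0,0],[0,0,0]], "delta_pos": [[0.0175,-0.0246,-0.0015],[0.0175,-0.0246,-0.0015],[0.0175,-0.0246,-0.0015],[0.0175,-0.0246,-0.0015],[0.0175,-0.0246,-0.0015],[0.0175,-0.0246,-0.0015],[0.0175,-0.0246,-0.0015],[0.0175,-0.0246,-0.0015],[0.0175,-0.0246,-0.0015],[0.0175,-0.0246,-0.0015],[0.0175,-0.0246,-0.0015],[0.0175,-0.0246,-0.0015],[0.0175,-0.0246,-0.0015],[0.0175,-0.0246,-0.0015],[0.0175,-0.0246,-0.0015],[0.0175,-0.0246,-0.0015],[0.0175,-0.0246,-0.0015],[0,0,0]], "gripper": [0.065,0.065,0.065,0.065,0.065,0.065,0.065,0.065,0.065,0.065,0.065,0.065,0.065,0.065,0.065,0.065,0.065,0.065]}}

```text
time: 60.35
tool_pos: [0.4488, 0.104, 0.2487]
tcp_rot: [-2.882, -1.246, -0.005]
wrist_force: [-0.3, 0.4, 1.4]
width: 0.76
grip_force: 0.0
```

```bash
python3 - <<'E'
from h import *
np.set_printoptions(precision=4,suppress=True)
t=shot('top','tf');s=shot('side','sf'); tray(t)
for n,im,ref,bx in(('top',t,'top0',(340,155,440,245)),('side',s,'side0',(280,280,430,384))):
    r=cv2.imread(f'pics/{ref}_raw.png'); x0,y0,x1,y1=bx
    g=cv2.cvtColor(im,cv2.COLOR_BGR2HSV)[y0:y1,x0:x1]
    nong=cv2.inRange(g,(0,0,25),(180,75,255)); nong=cv2.morphologyEx(nong,cv2.MORPH_OPEN,np.ones((3,3)))
    c=max(cv2.findContours(nong,0,2)[0],key=cv2.contourArea); a=cv2.approxPolyDP(cv2.convexHull(c),4,True)[:,0]+[x0,y0]
    X=np.array([onz(n,*q,.008)for q in a]);print(n,'pad outline',a.tolist(),X[:,:2].round(3).tolist())
    L=cv2.inRange(g,(0,0,130),(180,60,255)); k=max(cv2.findContours(cv2.morphologyEx(L,cv2.MORPH_CLOSE,np.ones((9,9))),0,2)[0],key=cv2.contourArea)
    (u,v),R=cv2.minEnclosingCircle(k); print('impeller',(u+x0,v+y0),R,onz(n,u+x0,v+y0,.03),'proj exp',proj(n,[.5485,-.404,.03]))
    d=np.abs(im.astype(int)-r).max(2)>60; d[:, :0]=0
    for cc in cv2.findContours(cv2.morphologyEx(d.astype(np.uint8),cv2.MORPH_OPEN,np.ones((3,3))),0,2)[0]:
        if cv2.contourArea(cc)>25: print('diff',cv2.boundingRect(cc),end=' ')
    print()
plan(.45,.1,.25)
E
```

```text
tray ((135.0, 209.0), (84.0, 68.0), 90.0) [0.5217 0.4137 0.028 ]
top pad outline [[418, 168], [422, 225], [363, 225], [360, 168]] [[0.642, -0.498], [0.457, -0.495], [0.459, -0.309], [0.645, -0.311]]
impeller (392.0, 196.0) 23.85382080078125 [ 0.5473 -0.3998  0.03  ] proj exp [393.3196 195.6069]
diff (259, 344, 10, 7) diff (3, 336, 21, 15) diff (188, 317, 59, 67) diff (172, 304, 15, 37) diff (184, 300, 40, 24) diff (226, 294, 14, 9) diff (244, 290, 13, 29) diff (107, 229, 5, 17) diff (169, 227, 21, 60) diff (123, 224, 22, 15) diff (102, 222, 4, 17) diff (261, 220, 7, 18) diff (230, 215, 24, 60) diff (108, 210, 5, 16) diff (103, 205, 4, 15) diff (230, 199, 8, 6) diff (311, 191, 11, 12) diff (240, 190, 6, 9) diff (296, 188, 13, 10) diff (104, 188, 4, 13) diff (136, 176, 17, 25) diff (370, 174, 45, 44) diff (109, 174, 24, 32) diff (322, 170, 11, 15) diff (235, 170, 9, 9) diff (105, 170, 4, 12) diff (305, 167, 13, 15) diff (176, 167, 62, 47) diff (101, 164, 74, 88) diff (109, 164, 32, 6) diff (303, 160, 14, 6) 
side pad outline [[359, 291], [418, 358], [386, 383], [330, 383], [293, 331]] 
[... 285 characters left out ...]
 19, 13) diff (301, 240, 23, 21) diff (30, 240, 17, 45) diff (288, 231, 14, 9) diff (265, 230, 17, 11) diff (206, 226, 16, 11) diff (19, 226, 17, 45) diff (0, 222, 6, 25) diff (305, 218, 18, 20) diff (291, 218, 10, 8) diff (278, 215, 8, 14) diff (219, 148, 39, 40) diff (38, 143, 20, 87) diff (113, 131, 27, 41) diff (137, 129, 16, 25) diff (214, 126, 8, 14) diff (148, 98, 11, 5) diff (147, 91, 66, 52) diff (170, 74, 15, 6) diff (0, 26, 11, 54) diff (166, 0, 34, 17) diff (114, 0, 75, 58) diff (0, 0, 105, 27) 
t 60.45 tcp [0.4496 0.1006 0.2482] close -43.29 q [ 0.17 -0.16  2.02 -0.    1.28  0.92] F [ 0.3 -0.4  0.6] w 0.764 turn z 0.0 shift [-0.0002  0.0008 -0.0018] tilt z [ 0.002 -0.    -1.   ]
```

The impeller is centred on the pad, but the tray now looks shifted (knocked). I'll check numerically that its contents came along.

```bash
python3 - <<'E'
from h import *
for nm in('t9','tf'):
    t=cv2.imread(f'pics/{nm}_raw.png');g=cv2.cvtColor(t,cv2.COLOR_BGR2HSV)[150:262,85:205]
    w=cv2.morphologyEx(cv2.inRange(g,(0,0,120),(180,40,255)),cv2.MORPH_OPEN,np.ones((3,3)))
    cs=[c for c in cv2.findContours(w,0,2)[0] if cv2.contourArea(c)>1500]
    for c in cs: print(nm,'light',cv2.contourArea(c),[np.round(x,1) for x in cv2.minAreaRect(c)],cv2.boundingRect(c))
    d=cv2.inRange(g,(0,0,0),(180,255,70))
    for c in cv2.findContours(d,0,2)[0]:
        if cv2.contourArea(c)>40: print('dark',cv2.contourArea(c),[np.round(x,1) for x in cv2.minAreaRect(c)])
    # print coarse map: W light, # dark, . green
    for r in range(4,112,4): print(''.join('W' if w[r,x] else '#' if d[r,x] else '.' for x in range(0,120,2)))
E
```

```text
t9 light 4483.5 [array([50.2, 56. ]), array([58.1, 85.2]), np.float64(1.2)] (21, 14, 60, 85)
dark 149.0 [array([50. , 78.5]), array([13., 16.]), np.float64(90.0)]
dark 175.5 [array([60.8, 35.1]), array([10.2, 21.8]), np.float64(8.7)]
dark 192.0 [array([36.1, 33.1]), array([10.9, 21.9]), np.float64(9.5)]
dark 61.0 [array([81.3, 56. ]), array([ 2., 80.]), np.float64(1.3)]
dark 68.0 [array([3.5, 7.5]), array([15.,  7.]), np.float64(90.0)]
###...............................................WWWWWWWWWW
####..............................................WWWWWWWWWW
####..............................................WWWWWWWWWW
..............WWWWWWWWWWWWW...WWWWWWWWWWW#........WWWWWWWWWW
..............WWWWWWWWWWWWWWWWWWWWWWWWWWW#........WWW.....WW
..............WW.#####WWWWWWW##..WWWWWWW.#.......WWWWWWWWWWW
..............WW######.WWWWW.#####WWWWWW.#.......WWWWWWWWWWW
.............WW.#####.WWWWWW.#####WWWWWW.#.......WWWWWWWWWWW
............WWW.#####WWWWWWW#####.WWWWWW.#......WWWWW...WWWW
............WWW.#####WWWWWWW#####WWWWWWW.#.....WWWWWWWWWWWWW
...........WWWWW..##.WWWWWWW#..##.WWWWWW.#........
[... 2375 characters left out ...]
WWWWWWW.#......#.............
...........WWWWWWWWWWWWWWWWWWWWWWWWWWW.##...................
...........WWWWWWWWWWWWWWWWWWWWWWWWWWW.#.......#............
.........W.WWWWWWWW########.WWWWWWWWWW.#................#...
...........WWWWWWWWWW#######WWWWWWWWWW.#..WWWWWWWW.WWWWWWW##
...........WWWWWWWWWW#######WWWWWWWWWW.#...WWWWWWWWWWWWWW..W
..........WWWWWWWWWWWWWW#.WWWWWWWWWWWW.#..........WWWWWWWWWW
..........WWWWWWWWWWWWWWWWWWWWWWWWWWW.##..........WWWWWWWWW.
..........WWWWWWWWWWWWWWWWWWWWWWWWWWW..#...........WWWWWWW.#
..........WWWWWWWWWWWWWWWWWWWWWWWWWWW.#.....................
............................................................
............................................................
```

The tray was nudged about 1 cm. Both carriers and the nut moved with it and are still inside. The pad hasn't moved, the impeller is centred, and the robot is clear.

```bash
python3 -c "
from workcell import ticket
print(ticket.finish_job())"
```

```text
the job is handed in; nothing more can be done
None
```

The job is handed in at about 60 s: both fitted carriers and the spinner nut are in the parts tray, the block was tested with the tip 32 mm into the terminal and the tester is back in its holder, and the impeller lies nose up within about 3 mm of the pad's centre. No verdict came back, and with the picture views used up, the final layout was checked only by measuring the camera images.

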